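# Change over the moist-curing cabinet

## Robot

A 7-joint arm with a two-finger parallel gripper is mounted at the origin on a cart in front of the work surface, level with it; the furniture and walls round the work are solid. World frame = base frame: x ahead of the robot, y to its left, z up, the work surface at z = 0. Lengths are in m, angles in rad, forces in N, time in s.
With the tool pointing down it reaches from about 0.4 to 0.875 m from the base axis. Payload 4.4 kg.
Tool frame: the origin (TCP) lies on the centre line of the jaws, within the pads' length; the fingertips stand 17 mm ahead of it and the grasp point (between the pads) lies 2 mm behind it; z points along the fingers, y is the line along which they close (so a half turn about z gives the same grasp; the last joint's range is limited). The gripper opens to 85 mm and grips with 20 to 120 N. Pads are 22 mm wide; open, the fingers measure 114 mm over their backs; the gripper's body (76 mm by 85 mm) begins 54 mm behind the grasp point. The pads swing forward as they close: fully open they stand 13 mm farther back than shut.
Start: joints at [1.276, 0.628, 0.038, 1.517, -0.027, 0.996, -0.02], TCP at [0.147, -0.633, 0.248] pointing down, gripper open.
Joint ranges: [-3.06, 3.06], [-0.37, 2.12], [-1.25, 1.32], [0.18, 2.47], [-1.1, 4.24], [0.23, 1.98], [-2.94, 2.94]. Speed limits (rad/s): [2.57, 2.57, 3.14, 3.14, 3.14, 3.14, 3.14].

## Interface

Orientations are given as a unit quaternion [x, y, z, w].
In Python, from station import observe, capture, close_job gives the robot as it stands.
- The arm moves only by the tool drive_tool, never from a script. Its argument "motion" is a list of rows, each a list of 4 numbers: the shift along the tool's x, y, z in units of 50 cm (1.0 is 50 cm), then the turn about the tool's z in units of 45 degrees (1.0 is 45 degrees). A call has 1 to 12 rows; each row is the pose to reach, as a shift and turn from the pose commanded when the call began, along the tool's axes at that moment; what a row does not reach only later rows make up. A row lasts 1/10 s, in which the tool goes at most 50 mm and 8.59 degrees, less where a joint would pass 70% of its speed; a pose out of reach is approached as far as the arm can. A call with a number of a shift or a turn outside -1 to 1 is refused whole. A call with a gripper value outside its range is refused whole. "claw" is the opening, from 0 (shut) to 1 (fully open), set as the call begins (left out, the last holds). The fingers move at their own pace and stop on an object; "force" is the grip in N (left out, the last holds). Time passes only in rows, so rows that repeat a pose let the fingers close. It gives the time, the measured TCP pose, the force, the opening and the grip force at its end, in the units of the state.
- observe(): the state, without advancing time (a new reading comes with each control period).
- capture(name): name is "scene" or "side" or "wrist"; returns a dict with "pixels" (480x640x3 uint8, red, green, blue), "intrinsics" (3x3 intrinsics, pixels), "k1" (the pictures are not rectified: a ray, as slopes to the right and down, at radius r is drawn at 1 + k1 r^2 times it, then the intrinsics apply), "world_to_cam" (4x4, takes a point from world to camera coordinates); the wrist camera has in their place "T_tool_cam" (4x4, takes a point from camera to tool coordinates, whose origin is the TCP and whose axes are the flange's). Camera axes: x right, y down, z forward; pixel columns grow to the right and rows downward; lengths in m; the calibration is good to about 2 mm. A picture is of the moment at which its call begins: read the wrist's pose just before it. There is no depth.
- close_job(): hands the job in; it is judged then, once.
The state is a dict: "clock": time; "joint_pos": joint angles; "joint_velocities": joint speeds; "tau": joint torques, N m; "ee_pos": TCP position; "eef_rot": TCP orientation; "force": force on the tool from outside, world axes, zero at the start; "wrist_torque": the same for the moment, N m; "grip_width": finger opening in m; "finger_force": force on a finger pad.
Only numpy, scipy, OpenCV 4.12 (cv2) and the standard library are available. Lean on these libraries where they do the work, as an engineer would, in place of code of your own. Each camera call takes 0.05 s, during which the arm holds its last target. There are 200 camera calls.

## Task

Take every core slice out of the curing cabinet, holding its sprung flap in with your hand while you reach for them, and stand each on edge on the sloping face of the drip board with a yellow wedge snug against its low side, nose under it, so that it cannot roll into the gutter. Only when all slices are out on the board, put the waiting mortar cubes in the cabinet, each sitting flat on the two rods of the rack, and let the flap close. Leave the jar, the marker and the tape measure where they are.

Things in the scene. Friction and masses are not known exactly. Their poses are not given: they have to be found in the camera images.
- curing_cabinet: white moist-curing cabinet, fixed, with clear front and clear sloping flap on top. Origin under it, x away from the robot, z up (mm): front x = -83 (156 high), back x = +92 (232 high), sides y = +-180; walls 6, floor z = 6. The opening under the flap is x = -77 to +68, y = +-174
- rack (a point): the cabinet's rack: two steel rods, 10 mm diameter, along the cabinet's y, axes 16 mm before and behind this point, tops level with it. A slice stands on edge in the trough between them, its centre 19 mm above this point; a cube sits flat across both, between two thinner guard rods (8 mm) 36 mm before and behind, 17 mm above. All run 170 mm to either side
- flap (a joint): clear flap with aluminium rim, 160 mm long, 342 wide, with a black round nosing (24 mm) along its near edge. 0 = shut (near edge at cabinet x = -75, z = 152); grows as it is pushed in and down, to 1.2 rad (hanging). A spring shuts it from inside, 0.35 N m shut to 0.6 open (about 3 N at the edge). A hand going straight down over the rack pushes it in and it leans on the hand's far side; it clears what is on the rack
- flap_hinge (a point): middle of the flap's hinge line, which runs along the cabinet's y, at its upper far edge
- drip_board: pale grey drip board, fixed. Origin under it, x away from the robot, z up (mm). Its sloping face (x = -82 to +85, y = +-92) falls 3 degrees towards the robot (-x): height 22 + 0.0524 x, so 22 at x = 0. No raised edges at its sides
- gutter (a point): middle of the gutter's floor at the low end of the board: 20 mm wide, 7 mm below the face, with a lip. A slice that has rolled down rests with its centre 5 mm uphill of this point, 41 mm above the bench, and can be picked up there
- slice_0: round slice of concrete core, speckled grey, 47 mm diameter, 31 mm thick, 0.1 kg, at first on edge on the cabinet's rack. Origin at its centre, y along its axis (x, z turn as it rolls). On the board's sloping face it does not stay by itself: let go, it rolls down into the gutter unless a wedge stops it.
- slice_1: round slice of concrete core, speckled grey, 47 mm diameter, 24 mm thick, 0.1 kg, at first on edge on the cabinet's rack. Origin at its centre, y along its axis (x, z turn as it rolls). On the board's sloping face it does not stay by itself: let go, it rolls down into the gutter unless a wedge stops it.
- slice_2: round slice of concrete core, speckled grey, 47 mm diameter, 31 mm thick, 0.1 kg, at first on edge on the cabinet's rack. Origin at its centre, y along its axis (x, z turn as it rolls). On the board's sloping face it does not stay by itself: let go, it rolls down into the gutter unless a wedge stops it.
- chock_0: yellow wedge 62 long, 36 wide, 24 high (mm), 0.1 kg, at first on the bench. Origin mid underside, x to its thin nose (x = +31, 2 high); flat top x = -31 to -7, then the face falls at 30.4 degrees; on the top stands an upright grab fin, centre x = -18, 22 long, 12 thick in y, up to z = 46. A slice leaning on it has its centre 41 ahead of its origin
- chock_1: yellow wedge 62 long, 36 wide, 24 high (mm), 0.1 kg, at first on the bench. Origin mid underside, x to its thin nose (x = +31, 2 high); flat top x = -31 to -7, then the face falls at 30.4 degrees; on the top stands an upright grab fin, centre x = -18, 22 long, 12 thick in y, up to z = 46. A slice leaning on it has its centre 41 ahead of its origin
- chock_2: yellow wedge 62 long, 36 wide, 24 high (mm), 0.1 kg, at first on the drip board. Origin mid underside, x to its thin nose (x = +31, 2 high); flat top x = -31 to -7, then the face falls at 30.4 degrees; on the top stands an upright grab fin, centre x = -18, 22 long, 12 thick in y, up to z = 46. A slice leaning on it has its centre 41 ahead of its origin
- cube_0: grey mortar cube 50 x 50 x 50 mm, 0.29 kg, at first on the bench behind the board; origin at the middle of its underside, z up
- cube_1: grey mortar cube 50 x 50 x 50 mm, 0.29 kg, at first on the bench behind the board; origin at the middle of its underside, z up
- jar: white jar with blue cap, 44 diameter x 60 high; a bystander; origin under it
- marker: yellow and black paint marker, 19 mm thick, 135 long along its y, lying; a bystander; origin under it
- tape_measure: orange tape measure 64 x 76 x 33; a bystander; origin under it

How it is judged:
On the way:
1. every core slice stands on edge on the sloping face of the drip board, and no cube has gone into the cabinet yet (x of slice_0 in the frame of drip_board between -0.03 and 0.085 m and y of slice_0 in the frame of drip_board between -0.085 and 0.085 m and z of slice_0 in the frame of drip_board between 0.038 and 0.056 m and angle between slice_0's own y axis and vertical between 1.45 and 1.69 rad and angle between the y axis of each of slice_0, slice_1, slice_2 and the y axis of drip_board, either way round below 0.3 rad and x of slice_1 in the frame of drip_board between -0.03 and 0.085 m and y of slice_1 in the frame of drip_board between -0.085 and 0.085 m and z of slice_1 in the frame of drip_board between 0.038 and 0.056 m and angle between slice_1's own y axis and vertical between 1.45 and 1.69 rad and x of slice_2 in the frame of drip_board between -0.03 and 0.085 m and y of slice_2 in the frame of drip_board between -0.085 and 0.085 m and z of slice_2 in the frame of drip_board between 0.038 and 0.056 m and angle between slice_2's own y axis and vertical between 1.45 and 1.69 rad and not (x of cube_0 in the frame of curing_cabinet between -0.077 and 0.086 m and y of cube_0 in the frame of curing_cabinet between -0.174 and 0.174 m and z of cube_0 in the frame of curing_cabinet below 0.14 m) and not (x of cube_1 in the frame of curing_cabinet between -0.077 and 0.086 m and y of cube_1 in the frame of curing_cabinet between -0.174 and 0.174 m and z of cube_1 in the frame of curing_cabinet below 0.14 m)), for 0.2 s.
At the end, for the whole second after the job is handed in: each slice on edge on the sloping face, axis across it within 0.3 rad, with a chock touching its low side (gap up to 3 mm, 12 mm sideways, 0.25 rad yaw); each cube flat across both rack rods in the cabinet; flap shut (below 0.06 rad); all at rest (x of slice_0 in the frame of drip_board between -0.03 and 0.085 m and y of slice_0 in the frame of drip_board between -0.085 and 0.085 m and z of slice_0 in the frame of drip_board between 0.038 and 0.056 m and angle between slice_0's own y axis and vertical between 1.45 and 1.69 rad and angle between the y axis of each of slice_0, slice_1, slice_2 and the y axis of drip_board, either way round below 0.3 rad and ((x of slice_0 in the frame of chock_0 between 0.036 and 0.0445 m and y of slice_0 in the frame of chock_0 between -0.012 and 0.012 m and z of slice_0 in the frame of chock_0 between 0.019 and 0.028 m and angle between the y axis of slice_0 and the y axis of chock_0, either way round below 0.25 rad and x of chock_0 in the frame of drip_board between -0.055 and 0.05 m and angle between chock_0's own z axis and vertical below 0.15 rad) or (x of slice_0 in the frame of chock_1 between 0.036 and 0.0445 m and y of slice_0 in the frame of chock_1 between -0.012 and 0.012 m and z of slice_0 in the frame of chock_1 between 0.019 and 0.028 m and angle between the y axis of slice_0 and the y axis of chock_1, either way round below 0.25 rad and x of chock_1 in the frame of drip_board between -0.055 and 0.05 m and angle between chock_1's own z axis and vertical below 0.15 rad) or (x of slice_0 in the frame of chock_2 between 0.036 and 0.0445 m and y of slice_0 in the frame of chock_2 between -0.012 and 0.012 m and z of slice_0 in the frame of chock_2 between 0.019 and 0.028 m and angle between the y axis of slice_0 and the y axis of chock_2, either way round below 0.25 rad and x of chock_2 in the frame of drip_board between -0.055 and 0.05 m and angle between chock_2's own z axis and vertical below 0.15 rad)) and x of slice_1 in the frame of drip_board between -0.03 and 0.085 m and y of slice_1 in the frame of drip_board between -0.085 and 0.085 m and z of slice_1 in the frame of drip_board between 0.038 and 0.056 m and angle between slice_1's own y axis and vertical between 1.45 and 1.69 rad and ((x of slice_1 in the frame of chock_0 between 0.036 and 0.0445 m and y of slice_1 in the frame of chock_0 between -0.012 and 0.012 m and z of slice_1 in the frame of chock_0 between 0.019 and 0.028 m and angle between the y axis of slice_1 and the y axis of chock_0, either way round below 0.25 rad and x of chock_0 in the frame of drip_board between -0.055 and 0.05 m and angle between chock_0's own z axis and vertical below 0.15 rad) or (x of slice_1 in the frame of chock_1 between 0.036 and 0.0445 m and y of slice_1 in the frame of chock_1 between -0.012 and 0.012 m and z of slice_1 in the frame of chock_1 between 0.019 and 0.028 m and angle between the y axis of slice_1 and the y axis of chock_1, either way round below 0.25 rad and x of chock_1 in the frame of drip_board between -0.055 and 0.05 m and angle between chock_1's own z axis and vertical below 0.15 rad) or (x of slice_1 in the frame of chock_2 between 0.036 and 0.0445 m and y of slice_1 in the frame of chock_2 between -0.012 and 0.012 m and z of slice_1 in the frame of chock_2 between 0.019 and 0.028 m and angle between the y axis of slice_1 and the y axis of chock_2, either way round below 0.25 rad and x of chock_2 in the frame of drip_board between -0.055 and 0.05 m and angle between chock_2's own z axis and vertical below 0.15 rad)) and x of slice_2 in the frame of drip_board between -0.03 and 0.085 m and y of slice_2 in the frame of drip_board between -0.085 and 0.085 m and z of slice_2 in the frame of drip_board between 0.038 and 0.056 m and angle between slice_2's own y axis and vertical between 1.45 and 1.69 rad and ((x of slice_2 in the frame of chock_0 between 0.036 and 0.0445 m and y of slice_2 in the frame of chock_0 between -0.012 and 0.012 m and z of slice_2 in the frame of chock_0 between 0.019 and 0.028 m and angle between the y axis of slice_2 and the y axis of chock_0, either way round below 0.25 rad and x of chock_0 in the frame of drip_board between -0.055 and 0.05 m and angle between chock_0's own z axis and vertical below 0.15 rad) or (x of slice_2 in the frame of chock_1 between 0.036 and 0.0445 m and y of slice_2 in the frame of chock_1 between -0.012 and 0.012 m and z of slice_2 in the frame of chock_1 between 0.019 and 0.028 m and angle between the y axis of slice_2 and the y axis of chock_1, either way round below 0.25 rad and x of chock_1 in the frame of drip_board between -0.055 and 0.05 m and angle between chock_1's own z axis and vertical below 0.15 rad) or (x of slice_2 in the frame of chock_2 between 0.036 and 0.0445 m and y of slice_2 in the frame of chock_2 between -0.012 and 0.012 m and z of slice_2 in the frame of chock_2 between 0.019 and 0.028 m and angle between the y axis of slice_2 and the y axis of chock_2, either way round below 0.25 rad and x of chock_2 in the frame of drip_board between -0.055 and 0.05 m and angle between chock_2's own z axis and vertical below 0.15 rad)) and x of cube_0 in the frame of curing_cabinet between -0.035 and 0.001 m and y of cube_0 in the frame of curing_cabinet between -0.15 and 0.15 m and z of cube_0 in the frame of curing_cabinet between 0.015 and 0.024 m and angle between each of cube_0, cube_1's own z axis and vertical below 0.1 rad and x of cube_1 in the frame of curing_cabinet between -0.035 and 0.001 m and y of cube_1 in the frame of curing_cabinet between -0.15 and 0.15 m and z of cube_1 in the frame of curing_cabinet between 0.015 and 0.024 m and value of joint flap below 0.06 rad and linear speed of each of slice_0, slice_1, slice_2, chock_0, chock_1, chock_2, cube_0, cube_1 below 0.02 m/s and angular speed of each of slice_0, slice_1, slice_2 below 0.3 rad/s).
It fails at once if the jar, the marker or the tape measure is moved more than 3 cm (distance of any of jar, marker, tape_measure from where it was at the start of the episode above 0.03 m).
Of slice_0, slice_1, slice_2 only 2 to 3 are there at a start; the rules pass over those that are not, and their reading is None.
Of cube_0, cube_1 only 1 to 2 are there at a start; the rules pass over those that are not, and their reading is None.
At some moment in a run one of chock_0, chock_1, chock_2, cube_0, cube_1 may be knocked a few centimetres aside while the robot is not near it.
It also fails if it takes over 210 s, if anything falls off the work surface, if the arm or the gripper's body presses on something with over 40 N, if the wrist force passes 120 N, or if a joint passes its speed limit or range.

## Working session

There is one attempt and no reset: what is moved stays moved. The work goes in short steps, Python scripts to look and compute and a tool call to move; the robot and the scene stay as the last step left them, time stands still between calls to the robot, and variables do not carry over. Pictures are saved under pics/ and viewed, at most 14 in all, crops included, and the job is handed in when it is done.

Besides the shell and the picture viewer there is one more tool, called after "Call:" as name(argument=value, ...), one argument or row to a line, values as JSON. drive_tool: Moves the arm, as the interface text tells. Its arguments: {"type":"object","properties":{"motion":{"type":"array"},"claw":{"type":"number"},"force":{"type":"number"}},"required":["motion"]}

```bash
mkdir -p pics; ls; cat > h.py <<'E'
import numpy as np,cv2
from station import observe,capture,close_job
from scipy.spatial.transform import Rotation as R
def snap(n,f):
    s=observe();c=capture(n)
    cv2.imwrite('pics/'+f+'.png',c['pixels'][:,:,::-1])
    if n=='wrist':
        T=np.eye(4);T[:3,:3]=R.from_quat(s['eef_rot']).as_matrix();T[:3,3]=s['ee_pos']
        W=T@np.array(c['T_tool_cam'])
    else: W=np.linalg.inv(np.array(c['world_to_cam']))
    np.savez('pics/'+f+'.npz',W=W,K=c['intrinsics'],k=c['k1'])
    return c
def pix(f,uv,z):
    d=np.load('pics/'+f+'.npz');W,K,k=d['W'],d['K'],float(d['k'])
    uv=np.atleast_2d(np.array(uv,float));z=np.broadcast_to(z,len(uv))
    q=np.c_[(uv[:,0]-K[0,2])/K[0,0],(uv[:,1]-K[1,2])/K[1,1]]
    p=q.copy()
    for _ in range(20): p=q/(1+k*(p**2).sum(1,keepdims=True))
    r=np.c_[p,np.ones(len(p))]@W[:3,:3].T
    return W[:3,3]+r*((z-W[2,3])/r[:,2])[:,None]
def proj(f,P):
    d=np.load('pics/'+f+'.npz');W,K,k=d['W'],d['K'],float(d['k'])
    c=(np.atleast_2d(P)-W[:3,3])@W[:3,:3];p=c[:,:2]/c[:,2:]
    p=p*(1+k*(p**2).sum(1,keepdims=True))
    return p*[K[0,0],K[1,1]]+[K[0,2],K[1,2]]
E
python3 - <<'E'
from h import *
np.set_printoptions(precision=4,suppress=True)
s=observe();print(s)
for n in ('scene','side','wrist'):
    c=snap(n,n+'0');print(n,c['intrinsics'],c['k1'],np.load('pics/'+n+'0.npz')['W'])
E
```

```text
pics
{'clock': 0.0, 'joint_pos': array([ 1.2762,  0.6293,  0.0384,  1.5184, -0.027 ,  0.9963, -0.02  ]), 'joint_velocities': array([-0.0008, -0.0003,  0.0001, -0.0006, -0.0007,  0.0007, -0.0014]), 'tau': array([  0.    , -56.3395,   1.2266, -19.3443,   0.011 ,   0.0107,
         0.    ]), 'ee_pos': array([ 0.1474, -0.6325,  0.2474]), 'eef_rot': array([ 0.9935,  0.1142, -0.0001, -0.0009]), 'force': array([-0.1468,  0.3518, -0.5787]), 'wrist_torque': array([ 0.0042,  0.0009, -0.0086]), 'finger_force': 0.0, 'grip_width': 0.08545756919956009}
scene [[546.0074   0.     326.6597]
 [  0.     546.0074 240.2076]
 [  0.       0.       1.    ]] -0.14058622469132484 [[ 0.2031 -0.835   0.5113 -0.1111]
 [-0.9791 -0.1779  0.0984 -0.1782]
 [ 0.0088 -0.5206 -0.8537  1.1926]
 [ 0.      0.      0.      1.    ]]
side [[434.4253   0.     326.2783]
 [  0.     434.4253 236.0508]
 [  0.       0.       1.    ]] 0.026945847885593954 [[-0.9307  0.2566 -0.2608  0.792 ]
 [ 0.3658  0.6631 -0.6531  0.6274]
 [ 0.0054 -0.7032 -0.711   0.9319]
 [ 0.      0.      0.      1.    ]]
wrist [[377.2206   0.     310.3553]
 [  0.     377.2206 232.4232]
 [  0.       0.       1.    ]] -0.03713947011137726 [[ 0.2266 -0.9281 -0.2956  0.2235]
 [-0.974  -0.2162 -0.0677 -0.6144]
 [-0.001   0.3032 -0.9529  0.3727]
 [ 0.      0.      0.      1.    ]]
```

View pics/scene0.png

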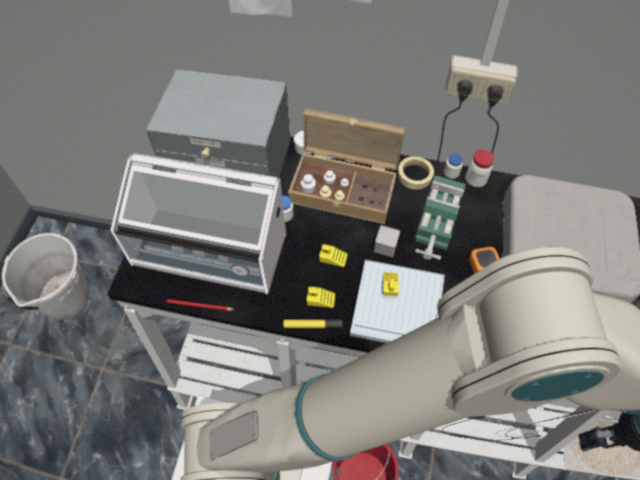

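View pics/side0.png

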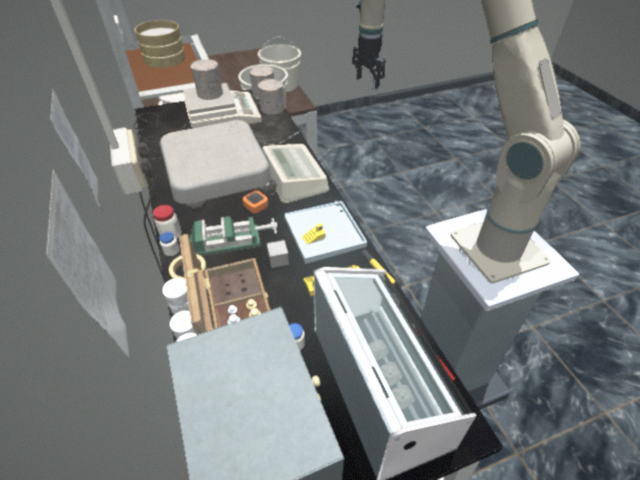

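The scene view shows the cabinet at left (flap about 120-285, 165-285), wedges at (333,256), (321,297) and, on the board, (390,284), one cube at (387,240), the jar at (286,208), the marker at (312,324) and the tape at (485,260). In the side view there are about three slices behind the flap, near (370,345)-(397,400). I'll view an enlarged composite of both.

```bash
python3 - <<'E'
from h import *
a=cv2.imread('pics/scene0.png')[150:350,105:455];b=cv2.imread('pics/side0.png')[250:480,300:500]
A=cv2.resize(a,(800,457),interpolation=cv2.INTER_CUBIC)
cv2.imwrite('pics/cropA.png',A)
cv2.imwrite('pics/cropB.png',cv2.resize(b,None,fx=2.6,fy=2.6,interpolation=cv2.INTER_CUBIC))
E
```

```text
(no output)
```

View pics/cropA.png

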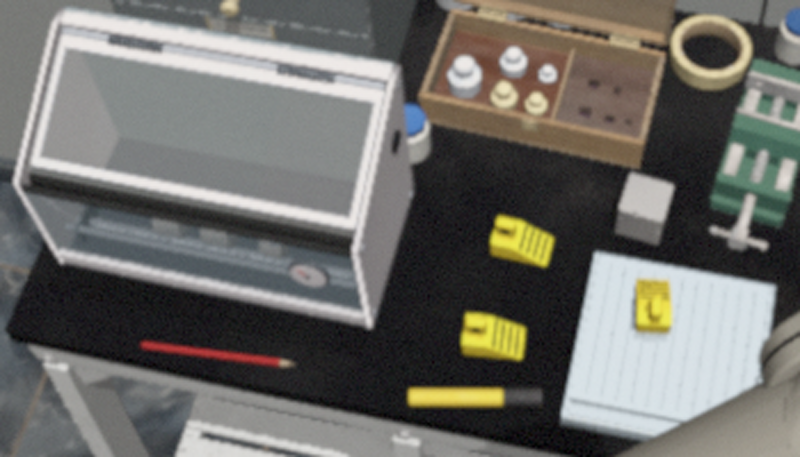

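View pics/cropB.png

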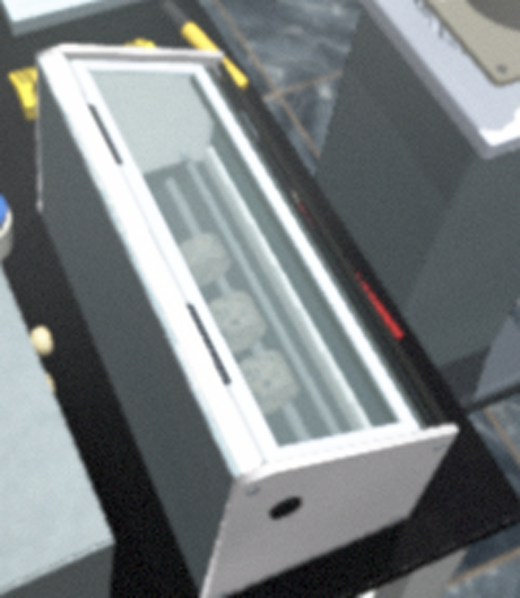

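The crops show three slices on the rack (side crop 203,258 / 235,320 / 267,380), the bench wedges with fins to the left (noses towards -y), and the board wedge pointing roughly uphill. Next I fit the cabinet and get rough positions.

```bash
python3 - <<'E'
from h import *
from scipy.optimize import least_squares
np.set_printoptions(precision=4,suppress=True)
A=lambda l:np.array(l)/[800/350,457/200]+[105,150]
B=lambda l:np.array(l)/2.6+[300,250]
P1=np.array([[-83,180,0],[-83,-180,0],[92,180,232],[92,-180,232],[-83,180,156],[-83,-180,156]])/1e3
q1=A([[62,262],[370,322],[58,12],[397,65],[17,183],[355,248]])
P2=np.array([[-83,180,156],[92,180,232],[92,-180,232],[-83,-180,156]])/1e3
q2=B([[455,430],[240,475],[42,50],[220,58]])
def T(p,P): c,s=np.cos(p[2]),np.sin(p[2]);return P@np.array([[c,-s,0],[s,c,0],[0,0,1]]).T+[p[0],p[1],0]
f=lambda p:np.r_[(proj('scene0',T(p,P1))-q1).ravel(),(proj('side0',T(p,P2))-q2).ravel()]
r=least_squares(f,[.6,.35,0]);print(r.x,r.fun.reshape(-1,2))
c,s=np.cos(r.x[2]),np.sin(r.x[2])
w=pix('side0',B([[203,258],[235,320],[267,380]]),.038)
print('slices',w,'cab',(w-[*r.x[:2],0])@np.array([[c,-s,0],[s,c,0],[0,0,1]]))
print('fins',pix('scene0',A([[505,222],[476,325],[653,308]]),[.04,.04,.065]))
print('noses',pix('scene0',A([[552,258],[525,350],[652,290]]),[.002,.002,.025]))
print('cube top',pix('scene0',A([[648,188]]),.05))
print('marker,jar',pix('scene0',A([[410,398],[542,397],[412,118]]),[.01,.01,.06]))
print('board corners',pix('scene0',A([[595,253],[775,285],[563,420]]),[.027,.027,.018]))
E
```

```text
[ 0.5082  0.2477 -0.005 ] [[-1.4678  1.0928]
 [ 0.6864  3.0864]
 [ 0.4144 -1.8106]
 [ 0.8797  0.1318]
 [-1.7208  2.8138]
 [ 1.1758  4.1735]
 [-0.3239  0.6313]
 [-1.112   3.453 ]
 [-3.8128  0.7002]
 [-1.0516 -1.7622]]
slices [[0.4869 0.1899 0.038 ]
 [0.4877 0.2523 0.038 ]
 [0.4876 0.3082 0.038 ]] cab [[-0.021  -0.0579  0.038 ]
 [-0.0205  0.0045  0.038 ]
 [-0.0208  0.0604  0.038 ]]
fins [[ 0.5593 -0.0477  0.04  ]
 [ 0.4331 -0.0436  0.04  ]
 [ 0.4769 -0.2176  0.065 ]]
noses [[ 0.5474 -0.1028  0.002 ]
 [ 0.4334 -0.0956  0.002 ]
 [ 0.5186 -0.2149  0.025 ]]
cube top [[ 0.6278 -0.1919  0.05  ]]
marker,jar [[ 0.3526  0.0079  0.01  ]
 [ 0.3817 -0.1234  0.01  ]
 [ 0.6577  0.0786  0.06  ]]
board corners [[ 0.5492 -0.1484  0.027 ]
 [ 0.5503 -0.3428  0.027 ]
 [ 0.3582 -0.1491  0.018 ]]
```

Call:
drive_tool(
  motion=[
    [0.99,-0.8,-0.2,0.292],
    [0.99,-0.8,-0.2,0.292],
    [0.99,-0.8,-0.2,0.292],
    [0.99,-0.8,-0.2,0.292],
    [0.99,-0.8,-0.2,0.292],
    [0.99,-0.8,-0.2,0.292],
    [0.99,-0.8,-0.2,0.292],
    [0.99,-0.8,-0.2,0.292],
    [0.99,-0.8,-0.2,0.292],
    [0.99,-0.8,-0.2,0.292],
    [0.99,-0.8,-0.2,0.292],
    [0.99,-0.8,-0.2,0.292],
  ],
  claw=0.5,
)

```text
clock: 1.35
ee_pos: [0.5127, -0.1639, 0.3418]
eef_rot: [1.0, -0.0, -0.0, 0.0]
force: [1.1, 0.1, -0.4]
grip_width: 0.0424
finger_force: 0.0
```

Call:
drive_tool(
  motion=[
    [0,0,0,0],
    [0,0,0,0],
    [0,0,0,0],
  ],
)

```text
clock: 1.65
ee_pos: [0.511, -0.1668, 0.3411]
eef_rot: [1.0, -0.001, -0.001, 0.0]
force: [-0.4, -0.5, 0.4]
grip_width: 0.0425
finger_force: 0.0
```

```bash
cat >> h.py <<'E'
def yaw(s):
    x=R.from_quat(s['eef_rot']).as_matrix()[:,0];return np.arctan2(x[1],x[0])
def go(*tg):
    # legs in order from the present pose: (x,y,z,yaw) -> units in the tool axes at each leg's start
    s=observe();p,a=np.array(s['ee_pos']),yaw(s)
    for t in tg:
        d=np.array(t[:3])-p;c,sn=np.cos(a),np.sin(a)
        print(np.round([(c*d[0]+sn*d[1])/.5,(sn*d[0]-c*d[1])/.5,-d[2]/.5,-(t[3]-a)/(np.pi/4)],3),'rows',round(max(np.linalg.norm(d)/.05,abs(t[3]-a)/.15),1))
        p,a=np.array(t[:3]),t[3]
E
python3 - <<'E'
from h import *
np.set_printoptions(precision=4,suppress=True)
s=observe();print(s['ee_pos'],yaw(s),s['joint_pos'],s['clock']);snap('wrist','w1')
E
```

```text
[ 0.511  -0.1668  0.3411] -0.0020898115526376006 [ 0.2545  0.3697  0.0116  1.7024 -0.0037  1.0707 -1.3058] 1.65
```

View pics/w1.png

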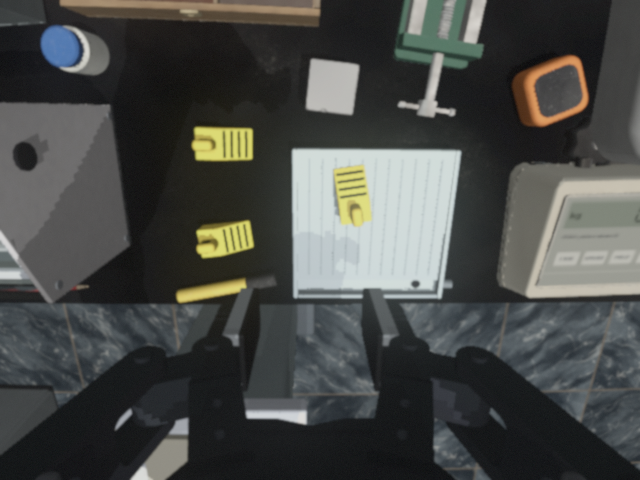

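The wrist view shows the board with corners (292,150), (461,150), (294,298), (443,298), the wedges at (223,144), (226,239) with noses to the right and (352,195) on the board, and a single cube at (332,87). I'll fit the wedges' poses by silhouette.

```bash
cat >> h.py <<'E'
from scipy.optimize import minimize
def chockpts(p,z0,tilt=0):
    x,y,a=p;X=[-.031,-.007,.031]
    b=[(i,j,k) for j in(-.018,.018) for i,k in((-.031,0),(-.031,.024),(-.007,.024),(.031,.002),(.031,0))]
    f=[(i,j,k) for j in(-.006,.006) for i in(-.029,-.007) for k in(.024,.044)]+[(-.024,j,.046) for j in(-.006,.006)]+[(-.012,j,.046) for j in(-.006,.006)]
    c,s=np.cos(a),np.sin(a)
    def W(q): q=np.array(q);return np.c_[x+c*q[:,0]-s*q[:,1],y+s*q[:,0]+c*q[:,1],z0+q[:,2]]
    return W(b),W(f)
def fitchock(f,seed,p0,z0):
    im=cv2.imread('pics/'+f+'.png');h=cv2.cvtColor(im,cv2.COLOR_BGR2HSV)
    m=cv2.inRange(h,(18,110,60),(40,255,255));m=cv2.morphologyEx(m,cv2.MORPH_CLOSE,np.ones((7,7)))
    n,l,st,ce=cv2.connectedComponentsWithStats(m)
    i=1+np.argmin(np.hypot(*(ce[1:]-seed).T)+1e3*(st[1:,4]<150));m=(l==i)
    S=4;M=cv2.resize(m.astype(np.uint8),None,fx=S,fy=S,interpolation=cv2.INTER_NEAREST)
    def cost(p):
        r=np.zeros_like(M)
        for P in chockpts(p,z0):
            q=np.round((proj(f,P)+.5)*S).astype(np.int32);cv2.fillConvexPoly(r,cv2.convexHull(q),1)
        return 1-(r&M).sum()/(r|M).sum()
    best=None
    for da in(-.2,0,.2):
        s0=np.array(p0)+[0,0,da];sim=np.vstack([s0]+[s0+d for d in np.diag([.01,.01,.15])])
        o=minimize(cost,s0,method='Nelder-Mead',options=dict(initial_simplex=sim,xatol=1e-4,fatol=1e-4))
        if best is None or o.fun<best.fun:best=o
    return best.x,best.fun,st[i,4]
E
python3 - <<'E'
from h import *
np.set_printoptions(precision=4,suppress=True)
print(fitchock('w1',(223,144),(.555,-.06,-1.57),0))
print(fitchock('w1',(226,239),(.433,-.06,-1.57),0))
print(fitchock('w1',(352,195),(.49,-.217,.1),.0235))
print(pix('w1',[(292,150),(461,150),(294,298),(443,298)],[.0265,.0265,.018,.018]))
print('cube',pix('w1',[(309,59),(359,64),(355,114),(307,110)],.05))
E
```

```text
(array([ 0.5547, -0.065 , -1.6177]), np.float64(0.11305490654205608), np.int32(2139))
(array([ 0.4369, -0.0589, -1.471 ]), np.float64(0.08876671918474066), np.int32(1862))
(array([ 0.4983, -0.2131,  0.1737]), np.float64(0.3620747500503254), np.int32(1190))
[[ 0.5481 -0.1455  0.0265]
 [ 0.5481 -0.3402  0.0265]
 [ 0.3552 -0.1445  0.018 ]
 [ 0.3541 -0.3425  0.018 ]]
cube [[ 0.6415 -0.1654  0.05  ]
 [ 0.6368 -0.2164  0.05  ]
 [ 0.5876 -0.2138  0.05  ]
 [ 0.5917 -0.1631  0.05  ]]
```

```bash
sed -i 's/(18,110,60)/(18,90,60)/;s/np.ones((7,7))/np.ones((13,13))/' h.py; python3 - <<'E'
from h import *
np.set_printoptions(precision=4,suppress=True)
print(fitchock('w1',(352,195),(.49,-.217,.1),.0235))
print(pix('w1',[(334,168),(366,165),(356,208)],[.0265,.0265,.068]))
# fin centres
for x,y,a in((.5547,-.065,-1.6177),(.4369,-.0589,-1.471)): print(x-.018*np.cos(a),y-.018*np.sin(a))
go((.555,-.047,.15,1.571-.047),(.555,-.047,.045,1.524))
E
```

```text
(array([ 0.4983, -0.214 ,  0.1511]), np.float64(0.09837493717540624), np.int32(1682))
[[ 0.5274 -0.194   0.0265]
 [ 0.5308 -0.2311  0.0265]
 [ 0.4898 -0.216   0.068 ]]
0.5555439565938914 -0.047019795961457306
0.435106646339978 -0.040989559395422856
[ 0.087 -0.241  0.382 -1.944] rows 10.2
[ 0.    0.    0.21 -0.  ] rows 2.1
```

Call:
drive_tool(
  motion=[
    [0.087,-0.241,0.382,-0.972],
    [0.087,-0.241,0.382,-0.972],
    [0.087,-0.241,0.382,-0.972],
    [0.087,-0.241,0.382,-0.972],
    [0.087,-0.241,0.382,-0.972],
    [0.087,-0.241,0.382,-0.972],
    [0.087,-0.241,0.382,-0.972],
  ],
)

```text
clock: 2.4
ee_pos: [0.5551, -0.0471, 0.1505]
eef_rot: [0.929, 0.37, -0.001, 0.0]
force: [0.3, 0.2, 0.4]
grip_width: 0.0431
finger_force: 0.0
```

Call:
drive_tool(
  motion=[
    [0,0,0,-0.972],
    [0,0,0,-0.972],
    [0,0,0,-0.972],
    [0,0,0,-0.972],
    [0,0,0,-0.972],
    [0,0,0,-0.972],
    [0,0,0,-0.972],
  ],
)

```text
clock: 3.1
ee_pos: [0.556, -0.0473, 0.1518]
eef_rot: [0.725, 0.689, 0.0, 0.001]
force: [0.4, -0.3, 1.0]
grip_width: 0.0426
finger_force: 0.0
```

```bash
python3 - <<'E'
from h import *
go((.555,-.047,.044,1.524))
E
```

```text
[ 0.    -0.002  0.216 -0.006] rows 2.2
```

Call:
drive_tool(
  motion=[
    [0,0,0.1,0],
    [0,0,0.17,0],
    [0,0,0.214,0],
    [0,0,0.214,0],
    [0,0,0.214,0],
  ],
)

```text
clock: 3.6
ee_pos: [0.556, -0.0456, 0.0442]
eef_rot: [0.723, 0.69, -0.0, 0.0]
force: [-0.2, -0.4, 1.1]
grip_width: 0.043
finger_force: 0.0
```

Call:
drive_tool(
  motion=[
    [0,0,0,0],
    [0,0,0,0],
    [0,0,0,0],
    [0,0,0,0],
    [0,0,-0.05,0],
    [0,0,-0.12,0],
    [0,0,-0.2,0],
    [0,0,-0.2,0],
  ],
  claw=0,
  force=40,
)

```text
clock: 4.4
ee_pos: [0.559, -0.045, 0.1485]
eef_rot: [0.723, 0.691, 0.004, 0.003]
force: [0.2, -0.1, -1.6]
grip_width: 0.0107
finger_force: 42.6
```

```bash
python3 - <<'E'
from h import *
print(observe()['joint_pos'][6])
go((.5,-.17,.14,2.34),(.437,-.301,.14,3.1416),(.437,-.301,.075,3.1416))
E
```

```text
-0.3803896106461193
[-0.255 -0.107  0.017 -1.037] rows 5.4
[-0.101 -0.273 -0.    -1.021] rows 5.3
[-0.    0.    0.13 -0.  ] rows 1.3
```

Call:
drive_tool(
  motion=[
    [-0.255,-0.107,0.017,-1.0],
    [-0.255,-0.107,0.017,-1.0],
    [-0.255,-0.107,0.017,-1.0],
    [-0.255,-0.107,0.017,-1.0],
    [-0.255,-0.107,0.017,-1.0],
    [-0.255,-0.107,0.017,-1.0],
    [-0.255,-0.107,0.017,-1.0],
  ],
)

```text
clock: 5.1
ee_pos: [0.4961, -0.1701, 0.1346]
eef_rot: [0.404, 0.915, 0.0, -0.0]
force: [0.0, 0.3, -1.0]
grip_width: 0.0109
finger_force: 42.6
```

```bash
python3 - <<'E'
from h import *
go((.437,-.301,.14,3.1416),(.437,-.301,.068,3.1416))
E
```

```text
[-0.114 -0.264 -0.011 -1.06 ] rows 5.5
[-0.     0.     0.144 -0.   ] rows 1.4
```

Call:
drive_tool(
  motion=[
    [-0.114,-0.264,-0.011,-1.0],
    [-0.114,-0.264,-0.011,-1.0],
    [-0.114,-0.264,-0.011,-1.0],
    [-0.114,-0.264,-0.011,-1.0],
    [-0.114,-0.264,-0.011,-1.0],
    [-0.114,-0.264,-0.011,-1.0],
    [-0.114,-0.264,-0.011,-1.0],
    [-0.114,-0.264,-0.011,-1.0],
  ],
)

```text
clock: 5.9
ee_pos: [0.4378, -0.3008, 0.1405]
eef_rot: [0.023, 1.0, -0.0, -0.0]
force: [-0.8, 0.3, -0.5]
grip_width: 0.0106
finger_force: 42.6
```

Call:
drive_tool(
  motion=[
    [0,0,0.07,-0.06],
    [0,0,0.12,-0.06],
    [0,0,0.14,-0.06],
    [0,0,0.143,-0.06],
    [0,0,0.143,-0.06],
  ],
)

```text
clock: 6.4
ee_pos: [0.4383, -0.3011, 0.0696]
eef_rot: [-0.001, 1.0, -0.0, 0.001]
force: [0.8, -1.0, -1.2]
grip_width: 0.0113
finger_force: 42.5
```

```bash
python3 - <<'E'
from h import *
s=observe();print(s['joint_pos'][6],s['force'],s['ee_pos'],yaw(s))
E
```

```text
1.2456801100077222 [ 0.79149891 -0.95211952 -1.18196428] [ 0.43825603 -0.30113161  0.06959484] -3.139076027289916
```

Call:
drive_tool(
  motion=[
    [0,0,0.006,0],
    [0,0,0.006,0],
  ],
)

```text
clock: 6.6
ee_pos: [0.4384, -0.3017, 0.0673]
eef_rot: [-0.001, 1.0, -0.001, 0.001]
force: [-1.2, 0.4, 4.4]
grip_width: 0.0112
finger_force: 43.5
```

Call:
drive_tool(
  motion=[
    [0,0,0,0],
    [0,0,0,0],
    [0,0,0,0],
    [0,0,-0.05,0],
    [0,0,-0.12,0],
    [0,0,-0.14,0],
    [0,0,-0.14,0],
  ],
  claw=0.42,
)

```text
clock: 7.3
ee_pos: [0.4384, -0.3019, 0.1373]
eef_rot: [-0.001, 1.0, -0.001, 0.001]
force: [-0.1, 0.4, -0.6]
grip_width: 0.0357
finger_force: 0.0
```

```bash
python3 - <<'E'
from h import *
go((.480,-.2165,.14,-np.pi+.14),(.480,-.2165,.068,-np.pi+.14))
E
```

```text
[-0.084  0.171 -0.005 -0.176] rows 1.9
[-0.     0.     0.144 -0.   ] rows 1.4
```

Call:
drive_tool(
  motion=[
    [-0.084,0.171,-0.005,-0.176],
    [-0.084,0.171,-0.005,-0.176],
    [-0.084,0.171,-0.005,-0.176],
    [-0.084,0.171,0.06,-0.176],
    [-0.084,0.171,0.12,-0.176],
    [-0.084,0.171,0.137,-0.176],
    [-0.084,0.171,0.137,-0.176],
    [-0.084,0.171,0.137,-0.176],
  ],
)

```text
clock: 8.1
ee_pos: [0.4796, -0.2157, 0.0678]
eef_rot: [-0.07, 0.998, 0.0, 0.0]
force: [-0.5, 0.3, -0.5]
grip_width: 0.0359
finger_force: 0.0
```

Call:
drive_tool(
  motion=[
    [0,0,0,0],
    [0,0,0,0],
    [0,0,0,0],
    [0,0,0,0],
    [0,0,-0.05,0],
    [0,0,-0.09,0],
    [0,0,-0.09,0],
  ],
  claw=0,
)

```text
clock: 8.8
ee_pos: [0.4807, -0.2159, 0.1145]
eef_rot: [-0.07, 0.998, -0.001, 0.002]
force: [1.4, -0.8, -0.1]
grip_width: 0.0109
finger_force: 44.3
```

```bash
python3 - <<'E'
from h import *
go((.437,-.243,.114,-np.pi),(.437,-.243,.068,-np.pi))
E
```

```text
[ 0.094 -0.041  0.001  0.179] rows 1.0
[-0.     0.     0.092 -0.   ] rows 0.9
```

Call:
drive_tool(
  motion=[
    [0.094,-0.041,0,0.179],
    [0.094,-0.041,0,0.179],
    [0.094,-0.041,0.05,0.179],
    [0.094,-0.041,0.09,0.179],
    [0.094,-0.041,0.097,0.179],
    [0.094,-0.041,0.097,0.179],
  ],
)

```text
clock: 9.4
ee_pos: [0.4345, -0.2435, 0.0643]
eef_rot: [-0.0, 1.0, -0.001, -0.001]
force: [-3.6, -2.1, 13.8]
grip_width: 0.011
finger_force: 48.6
```

Call:
drive_tool(
  motion=[
    [0,0,0,0],
    [0,0,0,0],
    [0,0,0,0],
    [0,0,-0.05,0],
    [0,0,-0.12,0],
    [0,0,-0.14,0],
    [0,0,-0.14,0],
  ],
  claw=0.42,
)

```text
clock: 10.1
ee_pos: [0.4363, -0.2431, 0.1349]
eef_rot: [0.0, 1.0, -0.001, 0.001]
force: [0.8, 0.4, -0.6]
grip_width: 0.036
finger_force: 0.0
```

```bash
python3 - <<'E'
from h import *
print(observe()['ee_pos'])
go((.437,-.14,.14,-np.pi-.785),(.435,-.041,.14,-np.pi-1.471),(.435,-.041,.044,-np.pi-1.471))
E
```

```text
[ 0.43634691 -0.24307781  0.13489997]
[-1.000e-03  2.060e-01 -1.000e-02  8.999e+00] rows 47.1
[ 0.143  0.137 -0.     0.873] rows 4.6
[ 0.     0.     0.192 -0.   ] rows 1.9
```

Call:
drive_tool(
  motion=[
    [0,0.206,-0.01,1.0],
    [0,0.206,-0.01,1.0],
    [0,0.206,-0.01,1.0],
    [0,0.206,-0.01,1.0],
    [0,0.206,-0.01,1.0],
    [0,0.206,-0.01,1.0],
    [0,0.206,-0.01,1.0],
  ],
)

```text
clock: 10.8
ee_pos: [0.4348, -0.1396, 0.1379]
eef_rot: [0.382, 0.924, -0.0, -0.001]
force: [-0.5, -0.7, -0.1]
grip_width: 0.0358
finger_force: 0.0
```

```bash
sed -i 's/-(t\[3\]-a)\/(np.pi\/4)\]/-((t[3]-a+np.pi)%(2*np.pi)-np.pi)\/(np.pi\/4)]/' h.py; python3 - <<'E'
from h import *
go((.435,-.041,.14,-np.pi-1.471))
E
```

```text
[ 0.139  0.14  -0.004  0.874] rows 46.5
```

Call:
drive_tool(
  motion=[
    [0.139,0.14,0,0.874],
    [0.139,0.14,0,0.874],
    [0.139,0.14,0,0.874],
    [0.139,0.14,0,0.874],
    [0.139,0.14,0,0.874],
    [0.139,0.14,0,0.874],
    [0.139,0.14,0.1,0.874],
    [0.139,0.14,0.17,0.874],
    [0.139,0.14,0.188,0.874],
    [0.139,0.14,0.188,0.874],
  ],
)

```text
clock: 11.8
ee_pos: [0.4343, -0.0409, 0.043]
eef_rot: [0.67, 0.742, -0.001, -0.002]
force: [0.2, 0.5, 0.3]
grip_width: 0.0359
finger_force: 0.0
```

Call:
drive_tool(
  motion=[
    [0,0,0,0],
    [0,0,0,0],
    [0,0,0,0],
    [0,0,0,0],
    [0,0,-0.05,0],
    [0,0,-0.12,0],
    [0,0,-0.19,0],
    [0,0,-0.19,0],
  ],
  claw=0,
)

```text
clock: 12.6
ee_pos: [0.4384, -0.041, 0.1436]
eef_rot: [0.671, 0.741, 0.003, 0.003]
force: [1.1, 0.8, -1.1]
grip_width: 0.011
finger_force: 44.6
```

```bash
python3 - <<'E'
from h import *
go((.437,-.12,.14,1.671+.75),(.437,-.185,.14,np.pi))
E
```

```text
[-0.157 -0.018  0.007 -0.957] rows 5.0
[-0.086 -0.098 -0.    -0.917] rows 4.8
```

Call:
drive_tool(
  motion=[
    [-0.157,-0.018,0.007,-0.957],
    [-0.157,-0.018,0.007,-0.957],
    [-0.157,-0.018,0.007,-0.957],
    [-0.157,-0.018,0.007,-0.957],
    [-0.157,-0.018,0.007,-0.957],
    [-0.157,-0.018,0.007,-0.957],
    [-0.157,-0.018,0.007,-0.957],
  ],
)

```text
clock: 13.3
ee_pos: [0.4344, -0.1201, 0.1361]
eef_rot: [0.354, 0.935, 0.0, -0.0]
force: [1.1, -0.2, -0.8]
grip_width: 0.0109
finger_force: 44.6
```

```bash
python3 - <<'E'
from h import *
go((.437,-.185,.14,np.pi),(.437,-.185,.067,np.pi))
E
```

```text
[-0.09  -0.094 -0.008 -0.921] rows 4.8
[ 0.     0.     0.146 -0.   ] rows 1.5
```

Call:
drive_tool(
  motion=[
    [-0.09,-0.094,-0.008,-0.921],
    [-0.09,-0.094,-0.008,-0.921],
    [-0.09,-0.094,-0.008,-0.921],
    [-0.09,-0.094,-0.008,-0.921],
    [-0.09,-0.094,-0.008,-0.921],
    [-0.09,-0.094,-0.008,-0.921],
    [-0.09,-0.094,0.06,-0.921],
    [-0.09,-0.094,0.12,-0.921],
    [-0.09,-0.094,0.137,-0.921],
    [-0.09,-0.094,0.137,-0.921],
  ],
)

```text
clock: 14.3
ee_pos: [0.4362, -0.1848, 0.0672]
eef_rot: [-0.0, 1.0, -0.0, -0.002]
force: [0.3, -0.2, -0.9]
grip_width: 0.0109
finger_force: 44.9
```

Call:
drive_tool(
  motion=[
    [0,0,0,0],
    [0,0,0,0],
    [0,0,0,0],
    [0,0,-0.05,0],
    [0,0,-0.12,0],
    [0,0,-0.22,0],
    [0,0,-0.32,0],
    [0,0,-0.42,0],
    [0,0,-0.5,0],
    [0,0,-0.5,0],
    [0,0,-0.5,0],
  ],
  claw=0.42,
)

```text
clock: 15.4
ee_pos: [0.4376, -0.1853, 0.3188]
eef_rot: [-0.001, 1.0, -0.001, 0.001]
force: [0.1, -0.1, -0.9]
grip_width: 0.0357
finger_force: 0.0
```

```bash
python3 - <<'E'
from h import *
s=observe();print(s['ee_pos'],yaw(s));snap('wrist','w2')
E
```

```text
[ 0.43763344 -0.18529153  0.31884624] -3.1393575582172635
```

View pics/w2.png

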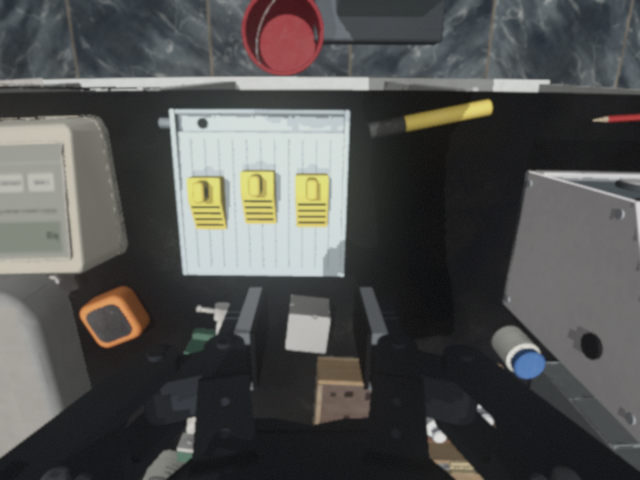

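The three wedges stand on the board at about (207,203), (259,196), (312,200), noses uphill. Next I fit them and go above the cabinet to look at the slices.

Call:
drive_tool(
  motion=[
    [-0.07,0.87,-0.02,0],
    [-0.07,0.87,-0.02,0],
    [-0.07,0.87,-0.02,0],
    [-0.07,0.87,-0.02,0],
    [-0.07,0.87,-0.02,0],
    [-0.07,0.87,-0.02,0],
    [-0.07,0.87,-0.02,0],
    [-0.07,0.87,-0.02,0],
    [-0.07,0.87,-0.02,0],
    [-0.07,0.87,-0.02,0],
    [-0.07,0.87,-0.02,0],
  ],
)

```text
clock: 16.55
ee_pos: [0.4701, 0.2503, 0.3263]
eef_rot: [-0.003, 1.0, -0.001, -0.002]
force: [-0.5, 0.2, -0.2]
grip_width: 0.0359
finger_force: 0.0
```

```bash
python3 - <<'E'
from h import *
np.set_printoptions(precision=4,suppress=True)
for s,y in(((207,203),-.301),((259,196),-.243),((312,200),-.185)): print(fitchock('w2',s,(.455,y,0),.0215))
print(pix('w2',[(169,109),(349,109),(183,276),(344,276)],[.0185,.0185,.0265,.0265]))
s=observe();print(s['ee_pos'],yaw(s),s['joint_pos'][6]);snap('wrist','w3')
E
```

```text
(array([ 0.46  , -0.3007, -0.0659]), np.float64(0.12568234988302573), np.int32(1682))
(array([ 0.4537, -0.243 , -0.0325]), np.float64(0.09318802928573844), np.int32(1680))
(array([ 0.4573, -0.1843,  0.0031]), np.float64(0.08532568271172036), np.int32(1614))
[[ 0.3569 -0.3385  0.0185]
 [ 0.3571 -0.144   0.0185]
 [ 0.5501 -0.3398  0.0265]
 [ 0.5493 -0.1445  0.0265]]
[0.4701 0.2503 0.3263] -3.1355442844599413 0.5162296128085776
```

View pics/w3.png

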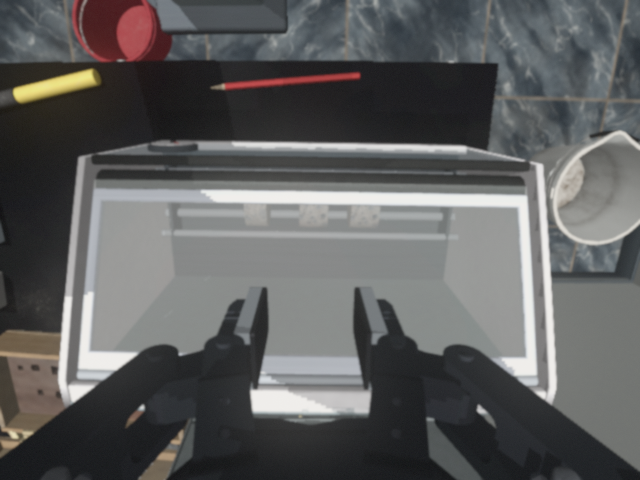

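The slices sit at u = 245-270 (the thin one), 299-329 and 350-381, v about 205-226. The rods run at v about 212 and 235.

```bash
python3 - <<'E'
from h import *
np.set_printoptions(precision=4,suppress=True)
print(pix('w3',[(245,208),(270,208),(299,208),(329,208),(350,208),(381,208)],.058))
print('row edges',pix('w3',[(312,204),(312,226)],[.05,.05]))
print('rods',pix('w3',[(168,213),(450,214),(166,234),(456,237)],[.0195,.0195,.0365,.0365]))
print('walls top -y,+y', pix('w3',[(80,160),(541,164),(62,400),(552,400)],[.156,.156,.232,.232]))
E
```

```text
[[0.4905 0.1802 0.058 ]
 [0.4903 0.2071 0.058 ]
 [0.4901 0.2383 0.058 ]
 [0.4899 0.2705 0.058 ]
 [0.4898 0.293  0.058 ]
 [0.4895 0.3263 0.058 ]]
row edges [[0.4875 0.2522 0.05  ]
 [0.5125 0.2524 0.05  ]]
rods [[0.5065 0.0811 0.0195]
 [0.5056 0.4164 0.0195]
 [0.5273 0.0827 0.0365]
 [0.5288 0.4202 0.0365]]
walls top -y,+y [[0.4279 0.0688 0.156 ]
 [0.4288 0.4321 0.156 ]
 [0.5925 0.0695 0.232 ]
 [0.5896 0.4276 0.232 ]]
```

```bash
python3 - <<'E'
from h import *
go((.491,.3097,.215,np.pi),(.491,.3097,.05,np.pi))
E
```

```text
[-0.041  0.121  0.223  0.005] rows 41.9
[ 0.    0.    0.33 -0.  ] rows 3.3
```

Call:
drive_tool(
  motion=[
    [-0.041,0.121,0.08,0.005],
    [-0.041,0.121,0.16,0.005],
    [-0.041,0.121,0.223,0.005],
    [-0.041,0.121,0.27,0.005],
    [-0.041,0.121,0.31,0.005],
    [-0.041,0.121,0.35,0.005],
    [-0.041,0.121,0.38,0.005],
    [-0.041,0.121,0.38,0.005],
  ],
  claw=0.53,
)

```text
clock: 17.4
ee_pos: [0.4903, 0.3079, 0.1358]
eef_rot: [0.001, 1.0, -0.002, -0.002]
force: [-4.1, -0.7, 0.0]
grip_width: 0.0454
finger_force: 1.5
```

Call:
drive_tool(
  motion=[
    [-0.001,0.003,0.03,0],
    [-0.001,0.003,0.06,0],
    [-0.001,0.003,0.09,0],
    [-0.001,0.003,0.12,0],
    [-0.001,0.003,0.12,0],
  ],
)

```text
clock: 17.9
ee_pos: [0.4899, 0.311, 0.0752]
eef_rot: [0.0, 1.0, -0.001, -0.002]
force: [-6.1, -0.9, -5.8]
grip_width: 0.0451
finger_force: 3.2
```

Call:
drive_tool(
  motion=[
    [-0.002,-0.001,0.02,0],
    [-0.002,-0.001,0.04,0],
    [-0.002,-0.001,0.052,0],
    [-0.002,-0.001,0.052,0],
  ],
)

```text
clock: 18.3
ee_pos: [0.4918, 0.3111, 0.0507]
eef_rot: [0.0, 1.0, -0.001, -0.001]
force: [-4.5, 0.0, -2.6]
grip_width: 0.0451
finger_force: 0.0
```

Call:
drive_tool(
  motion=[
    [0,0,0,0],
    [0,0,0,0],
    [0,0,0,0],
    [0,0,0,0],
  ],
  claw=0,
  force=40,
)

```text
clock: 18.7
ee_pos: [0.4927, 0.3113, 0.052]
eef_rot: [0.0, 1.0, -0.0, -0.0]
force: [-4.8, -2.3, -0.9]
grip_width: 0.0304
finger_force: 42.0
```

Call:
drive_tool(
  motion=[
    [0,0,-0.04,0],
    [0,0,-0.08,0],
    [0,0,-0.12,0],
    [0,0,-0.16,0],
    [0,0,-0.2,0],
    [0,0,-0.24,0],
    [0,0,-0.28,0],
    [0,0,-0.33,0],
    [0,0,-0.38,0],
    [0,0,-0.43,0],
    [0,0,-0.48,0],
    [0,0,-0.48,0],
  ],
)

```text
clock: 19.9
ee_pos: [0.4954, 0.3137, 0.2961]
eef_rot: [0.001, 1.0, 0.003, 0.004]
force: [-1.0, 0.7, -0.3]
grip_width: 0.0302
finger_force: 46.6
```

```bash
python3 - <<'E'
from h import *
go((.49,.0,.29,np.pi),(.503,-.3025,.14,np.pi-.066),(.503,-.3025,.062,np.pi-.066))
E
```

```text
[ 0.01  -0.627  0.012 -0.002] rows 6.3
[-0.026 -0.605  0.3    0.084] rows 6.8
[ 0.     0.     0.156 -0.   ] rows 1.6
```

Call:
drive_tool(
  motion=[
    [0.01,-0.627,0.012,0],
    [0.01,-0.627,0.012,0],
    [0.01,-0.627,0.012,0],
    [0.01,-0.627,0.012,0],
    [0.01,-0.627,0.012,0],
    [0.01,-0.627,0.012,0],
    [0.01,-0.627,0.012,0],
    [0.01,-0.627,0.012,0],
  ],
)

```text
clock: 20.7
ee_pos: [0.4881, -0.0054, 0.2852]
eef_rot: [0.003, 1.0, -0.001, -0.0]
force: [0.3, 0.1, -1.4]
grip_width: 0.03
finger_force: 46.5
```

Call:
drive_tool(
  motion=[
    [-0.03,-0.605,0.3,0.084],
    [-0.03,-0.605,0.3,0.084],
    [-0.03,-0.605,0.3,0.084],
    [-0.03,-0.605,0.3,0.084],
    [-0.03,-0.605,0.3,0.084],
    [-0.03,-0.605,0.3,0.084],
    [-0.03,-0.605,0.3,0.084],
    [-0.03,-0.605,0.3,0.084],
    [-0.03,-0.605,0.3,0.084],
  ],
)

```text
clock: 21.6
ee_pos: [0.5036, -0.303, 0.1353]
eef_rot: [0.033, 0.999, 0.001, 0.0]
force: [0.3, 0.8, -0.6]
grip_width: 0.0297
finger_force: 46.4
```

```bash
python3 - <<'E'
from h import *
s=observe();print(s['joint_pos'][6])
go((.506,-.3025,.062,np.pi-.066))
E
```

```text
1.2715173731658458
[-0.005  0.001  0.147  0.   ] rows 1.5
```

Call:
drive_tool(
  motion=[
    [-0.005,0.001,0.06,0],
    [-0.005,0.001,0.11,0],
    [-0.005,0.001,0.14,0],
    [-0.005,0.001,0.146,0],
    [-0.005,0.001,0.146,0],
  ],
)

```text
clock: 22.1
ee_pos: [0.5085, -0.3011, 0.0647]
eef_rot: [0.031, 1.0, 0.001, 0.003]
force: [0.8, 0.9, -0.7]
grip_width: 0.0298
finger_force: 48.4
```

Call:
drive_tool(
  motion=[
    [0.005,-0.003,0.003,0],
    [0.005,-0.003,0.006,0],
    [0.005,-0.003,0.006,0],
  ],
)

```text
clock: 22.4
ee_pos: [0.5083, -0.3016, 0.0643]
eef_rot: [0.031, 0.999, 0.001, 0.005]
force: [3.0, 5.6, 17.2]
grip_width: 0.0299
finger_force: 50.7
```

Call:
drive_tool(
  motion=[
    [0,0,0,0],
    [0,0,0,0],
    [0,0,0,0],
    [0,0,0,0],
    [0,0,-0.03,0],
    [0,0,-0.08,0],
    [0,0,-0.16,0],
    [0,0,-0.26,0],
    [0,0,-0.36,0],
    [0,0,-0.46,0],
    [0,0,-0.46,0],
  ],
  claw=0.5,
)

```text
clock: 23.5
ee_pos: [0.5063, -0.305, 0.298]
eef_rot: [0.033, 0.999, -0.002, 0.006]
force: [-0.1, 0.8, -0.4]
grip_width: 0.0428
finger_force: 0.0
```

```bash
python3 - <<'E'
from h import *
s=observe();print(s['ee_pos'],yaw(s));snap('wrist','w4')
go((.49,-.02,.3,np.pi),(.4925,.254,.22,np.pi))
E
```

```text
[ 0.50634996 -0.30497491  0.29802617] 3.075289277369868
[ 0.067  0.567 -0.011 -0.085] rows 5.7
[-0.005  0.548  0.16  -0.   ] rows 5.7
```

View pics/w4.png

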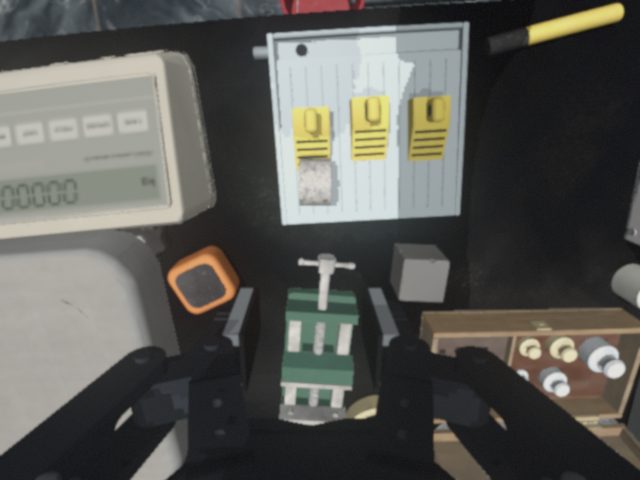

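The first slice stands at (315,182) against its wedge. I fetch the middle slice next.

Call:
drive_tool(
  motion=[
    [0.067,0.567,-0.011,-0.085],
    [0.067,0.567,-0.011,-0.085],
    [0.067,0.567,-0.011,-0.085],
    [0.067,0.567,-0.011,-0.085],
    [0.067,0.567,-0.011,-0.085],
    [0.067,0.567,-0.011,-0.085],
    [0.067,0.567,-0.011,-0.085],
    [0.067,0.567,-0.011,-0.085],
  ],
)

```text
clock: 24.35
ee_pos: [0.4873, -0.02, 0.295]
eef_rot: [-0.001, 1.0, -0.0, -0.001]
force: [0.6, -0.5, -0.6]
grip_width: 0.0425
finger_force: 0.0
```

Call:
drive_tool(
  motion=[
    [-0.005,0.547,0,0],
    [-0.005,0.547,0,0],
    [-0.005,0.547,0,0],
    [-0.005,0.547,0,0],
    [-0.005,0.547,0,0],
    [-0.005,0.547,0,0],
    [-0.005,0.547,0.08,0],
    [-0.005,0.547,0.16,0],
    [-0.005,0.547,0.16,0],
  ],
  claw=0.55,
)

```text
clock: 25.25
ee_pos: [0.4887, 0.2487, 0.2103]
eef_rot: [0.001, 1.0, -0.004, -0.004]
force: [-0.6, -0.8, 0.2]
grip_width: 0.0467
finger_force: 0.0
```

```bash
python3 - <<'E'
from h import *
go((.491,.254,.05,np.pi))
E
```

```text
[-0.005  0.011  0.321 -0.002] rows 3.2
```

Call:
drive_tool(
  motion=[
    [-0.005,0.009,0.04,0],
    [-0.005,0.009,0.08,0],
    [-0.005,0.009,0.12,0],
    [-0.005,0.009,0.16,0],
    [-0.005,0.009,0.2,0],
    [-0.005,0.009,0.24,0],
    [-0.005,0.009,0.28,0],
    [-0.005,0.009,0.31,0],
    [-0.005,0.009,0.325,0],
    [-0.005,0.009,0.325,0],
  ],
)

```text
clock: 26.25
ee_pos: [0.492, 0.2568, 0.0522]
eef_rot: [0.0, 1.0, -0.001, -0.001]
force: [-4.5, -0.7, -1.1]
grip_width: 0.0469
finger_force: 0.0
```

Call:
drive_tool(
  motion=[
    [0,0,0,0],
    [0,0,0,0],
    [0,0,0,0],
    [0,0,0,0],
  ],
  claw=0,
)

```text
clock: 26.65
ee_pos: [0.4929, 0.2575, 0.0536]
eef_rot: [-0.0, 1.0, -0.0, 0.0]
force: [-5.6, -1.5, 4.1]
grip_width: 0.0302
finger_force: 41.4
```

Call:
drive_tool(
  motion=[
    [0,0,-0.04,0],
    [0,0,-0.08,0],
    [0,0,-0.12,0],
    [0,0,-0.16,0],
    [0,0,-0.2,0],
    [0,0,-0.24,0],
    [0,0,-0.28,0],
    [0,0,-0.33,0],
    [0,0,-0.38,0],
    [0,0,-0.43,0],
    [0,0,-0.48,0],
    [0,0,-0.48,0],
  ],
)

```text
clock: 27.85
ee_pos: [0.4954, 0.2599, 0.297]
eef_rot: [0.0, 1.0, 0.002, 0.004]
force: [0.2, -0.1, -1.0]
grip_width: 0.0301
finger_force: 46.1
```

```bash
python3 - <<'E'
from h import *
go((.49,.0,.29,np.pi),(.50,-.2445,.14,np.pi-.03))
E
```

```text
[ 0.011 -0.52   0.014 -0.   ] rows 5.2
[-0.02  -0.489  0.3    0.038] rows 5.7
```

Call:
drive_tool(
  motion=[
    [0.011,-0.52,0.014,0],
    [0.011,-0.52,0.014,0],
    [0.011,-0.52,0.014,0],
    [0.011,-0.52,0.014,0],
    [0.011,-0.52,0.014,0],
    [0.011,-0.52,0.014,0],
    [0.011,-0.52,0.014,0],
    [0.011,-0.52,0.014,0],
  ],
)

```text
clock: 28.65
ee_pos: [0.4879, -0.001, 0.2861]
eef_rot: [-0.001, 1.0, 0.001, 0.001]
force: [-0.0, 1.1, -1.8]
grip_width: 0.0298
finger_force: 46.0
```

Call:
drive_tool(
  motion=[
    [-0.02,-0.489,0.3,0.038],
    [-0.02,-0.489,0.3,0.038],
    [-0.02,-0.489,0.3,0.038],
    [-0.02,-0.489,0.3,0.038],
    [-0.02,-0.489,0.3,0.038],
    [-0.02,-0.489,0.3,0.038],
    [-0.02,-0.489,0.3,0.038],
    [-0.02,-0.489,0.3,0.038],
    [-0.02,-0.489,0.3,0.038],
  ],
)

```text
clock: 29.55
ee_pos: [0.4991, -0.2438, 0.1368]
eef_rot: [0.013, 1.0, 0.001, 0.001]
force: [-0.3, -1.1, -1.3]
grip_width: 0.0302
finger_force: 45.9
```

```bash
python3 - <<'E'
from h import *
go((.500,-.2445,.066,np.pi-.03))
E
```

```text
[-0.002 -0.001  0.142  0.006] rows 1.4
```

Call:
drive_tool(
  motion=[
    [0.002,0,0.06,0.006],
    [0.002,0,0.11,0.006],
    [0.002,0,0.134,0.006],
    [0.002,0,0.138,0.006],
    [0.002,0,0.142,0.006],
    [0.002,0,0.142,0.006],
  ],
)

```text
clock: 30.15
ee_pos: [0.4991, -0.2448, 0.0672]
eef_rot: [0.016, 1.0, 0.0, 0.002]
force: [1.1, 2.1, 5.7]
grip_width: 0.0299
finger_force: 47.5
```

Call:
drive_tool(
  motion=[
    [0,0,0,0],
    [0,0,0,0],
    [0,0,0,0],
    [0,0,0,0],
    [0,0,-0.03,0],
    [0,0,-0.08,0],
    [0,0,-0.16,0],
    [0,0,-0.26,0],
    [0,0,-0.36,0],
    [0,0,-0.46,0],
    [0,0,-0.46,0],
  ],
  claw=0.48,
)

```text
clock: 31.25
ee_pos: [0.5002, -0.246, 0.3028]
eef_rot: [0.017, 1.0, -0.002, 0.006]
force: [0.8, 0.0, -0.6]
grip_width: 0.0409
finger_force: 0.0
```

```bash
python3 - <<'E'
from h import *
go((.49,-.02,.3,np.pi),(.4925,.1945,.215,np.pi))
E
```

```text
[ 0.036  0.451  0.006 -0.043] rows 4.5
[-0.005  0.429  0.17  -0.   ] rows 4.6
```

Call:
drive_tool(
  motion=[
    [0.02,0.88,0.006,-0.043],
    [0.02,0.88,0.006,-0.043],
    [0.02,0.88,0.006,-0.043],
    [0.02,0.88,0.006,-0.043],
    [0.02,0.88,0.006,-0.043],
    [0.02,0.88,0.006,-0.043],
    [0.02,0.88,0.006,-0.043],
    [0.02,0.88,0.006,-0.043],
    [0.02,0.88,0.006,-0.043],
    [0.02,0.88,0.1,-0.043],
    [0.02,0.88,0.17,-0.043],
    [0.02,0.88,0.17,-0.043],
  ],
)

```text
clock: 32.45
ee_pos: [0.4989, 0.192, 0.2068]
eef_rot: [-0.001, 1.0, -0.002, -0.004]
force: [-0.3, -0.4, -0.3]
grip_width: 0.0412
finger_force: 0.0
```

```bash
python3 - <<'E'
from h import *
go((.491,.1935,.05,np.pi))
E
```

```text
[0.016 0.003 0.314 0.002] rows 41.9
```

Call:
drive_tool(
  motion=[
    [0.014,0.001,0.04,0],
    [0.014,0.001,0.08,0],
    [0.014,0.001,0.12,0],
    [0.014,0.001,0.16,0],
    [0.014,0.001,0.2,0],
    [0.014,0.001,0.24,0],
    [0.014,0.001,0.28,0],
    [0.014,0.001,0.31,0],
    [0.014,0.001,0.319,0],
    [0.014,0.001,0.319,0],
  ],
)

```text
clock: 33.45
ee_pos: [0.4941, 0.1938, 0.0511]
eef_rot: [0.001, 1.0, -0.0, -0.001]
force: [-3.7, -0.5, -1.1]
grip_width: 0.0412
finger_force: 0.0
```

Call:
drive_tool(
  motion=[
    [0,0,0,0],
    [0,0,0,0],
    [0,0,0,0],
    [0,0,0,0],
  ],
  claw=0,
)

```text
clock: 33.85
ee_pos: [0.4948, 0.1937, 0.0516]
eef_rot: [0.0, 1.0, -0.0, 0.001]
force: [-3.9, -1.1, 6.4]
grip_width: 0.0233
finger_force: 42.0
```

Call:
drive_tool(
  motion=[
    [0,0,-0.04,0],
    [0,0,-0.08,0],
    [0,0,-0.12,0],
    [0,0,-0.16,0],
    [0,0,-0.2,0],
    [0,0,-0.24,0],
    [0,0,-0.28,0],
    [0,0,-0.33,0],
    [0,0,-0.38,0],
    [0,0,-0.43,0],
    [0,0,-0.48,0],
    [0,0,-0.48,0],
  ],
)

```text
clock: 35.05
ee_pos: [0.497, 0.1956, 0.2945]
eef_rot: [0.0, 1.0, 0.002, 0.004]
force: [0.9, -0.2, -0.6]
grip_width: 0.0233
finger_force: 44.4
```

```bash
python3 - <<'E'
from h import *
go((.503,-.184,.29,np.pi),(.503,-.184,.14,np.pi))
E
```

```text
[-0.013 -0.759  0.009 -0.001] rows 7.6
[ 0.   0.   0.3 -0. ] rows 3.0
```

Call:
drive_tool(
  motion=[
    [-0.013,-0.759,0.009,0],
    [-0.013,-0.759,0.009,0],
    [-0.013,-0.759,0.009,0],
    [-0.013,-0.759,0.009,0],
    [-0.013,-0.759,0.009,0],
    [-0.013,-0.759,0.009,0],
    [-0.013,-0.759,0.009,0],
    [-0.013,-0.759,0.1,0],
    [-0.013,-0.759,0.2,0],
    [-0.013,-0.759,0.3,0],
    [-0.013,-0.759,0.3,0],
    [-0.013,-0.759,0.3,0],
  ],
)

```text
clock: 36.25
ee_pos: [0.501, -0.1852, 0.1404]
eef_rot: [-0.0, 1.0, 0.0, -0.0]
force: [0.8, 0.6, -0.7]
grip_width: 0.023
finger_force: 44.2
```

```bash
python3 - <<'E'
from h import *
go((.5035,-.184,.066,np.pi))
E
```

```text
[-0.005  0.002  0.149  0.001] rows 41.9
```

Call:
drive_tool(
  motion=[
    [-0.003,0.002,0.06,0],
    [-0.003,0.002,0.11,0],
    [-0.003,0.002,0.138,0],
    [-0.003,0.002,0.144,0],
    [-0.003,0.002,0.148,0],
    [-0.003,0.002,0.148,0],
  ],
)

```text
clock: 36.85
ee_pos: [0.5034, -0.1847, 0.0677]
eef_rot: [0.0, 1.0, -0.0, 0.001]
force: [-0.6, -0.1, -0.7]
grip_width: 0.0229
finger_force: 44.3
```

Call:
drive_tool(
  motion=[
    [0,0,0.004,0],
    [0,0,0.008,0],
    [0,0,0.008,0],
  ],
)

```text
clock: 37.15
ee_pos: [0.5037, -0.1847, 0.0642]
eef_rot: [0.0, 1.0, -0.001, 0.001]
force: [-0.9, 0.6, 10.5]
grip_width: 0.0227
finger_force: 45.9
```

Call:
drive_tool(
  motion=[
    [0,0,0,0],
    [0,0,0,0],
    [0,0,0,0],
    [0,0,0,0],
    [0,0,-0.03,0],
    [0,0,-0.08,0],
    [0,0,-0.16,0],
    [0,0,-0.26,0],
    [0,0,-0.36,0],
    [0,0,-0.46,0],
    [0,0,-0.46,0],
  ],
  claw=0.45,
)

```text
clock: 38.25
ee_pos: [0.506, -0.1839, 0.2988]
eef_rot: [0.0, 1.0, -0.001, 0.006]
force: [-0.2, 0.1, -0.1]
grip_width: 0.0382
finger_force: 0.0
```

```bash
python3 - <<'E'
from h import *
s=observe();print(s['ee_pos'],yaw(s));snap('wrist','w5')
E
```

```text
[ 0.50604213 -0.18394608  0.2988094 ] 3.141001232980281
```

View pics/w5.png

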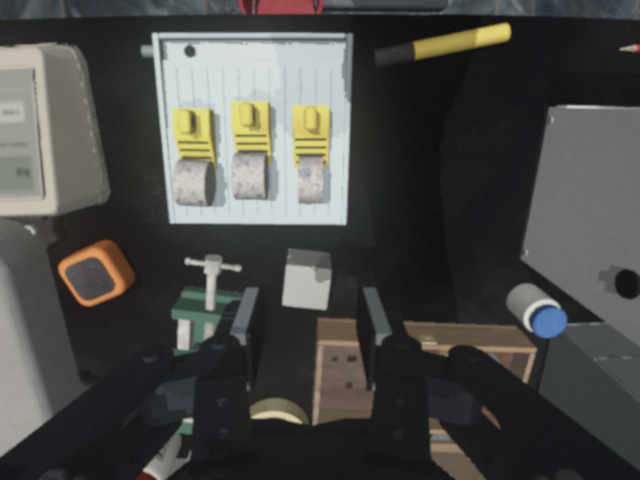

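All three slices lean on their wedges at (194,182), (250,175), (310,178). The cube is around (307,279); I compare it with its earlier estimate.

```bash
python3 - <<'E'
from h import *
np.set_printoptions(precision=4,suppress=True)
c,s=np.cos(-.07),np.sin(-.07)
q=np.array([[-.025,.025],[-.025,-.025],[.025,-.025],[.025,.025]])@np.array([[c,-s],[s,c]]).T+[.6144,-.1897]
print('top',proj('w5',np.c_[q,[.05]*4]).round(),'bot',proj('w5',np.c_[q,[0]*4]).round())
im=cv2.imread('pics/w5.png');g=cv2.cvtColor(im,cv2.COLOR_BGR2GRAY)
print(g[240:316:3,306]);print(g[290,274:340:3])
cc=[(194,112),(250,106),(310,110)]
# chocks (partly hidden by slices): fin tops
print('fin', pix('w5',[(185,118),(247,113),(311,117)],.068))
print('slice tops y',pix('w5',[(174,175),(214,172),(232,168),(269,166),(297,172),(323,172)],.068))
go((.6144,-.1897,.14,np.pi-.07),(.6144,-.1897,.03,np.pi-.07))
E
```

```text
top [[330. 268.]
 [284. 265.]
 [282. 306.]
 [326. 309.]] bot [[328. 251.]
 [287. 248.]
 [285. 286.]
 [325. 288.]]
[ 48  48  49  59  97  97  97  96  98 178 187 187 186 186 185 185 185 185
 184 184 183 183 176  58  38  36]
[ 39  39  40 129 187 186 186 185 185 185 185 184 184 184 184 184 184 184
 159  44  46  46]
fin [[ 0.4356 -0.2979  0.068 ]
 [ 0.4317 -0.2412  0.068 ]
 [ 0.4353 -0.1834  0.068 ]]
slice tops y [[ 0.4877 -0.3137  0.068 ]
 [ 0.485  -0.2752  0.068 ]
 [ 0.4812 -0.2579  0.068 ]
 [ 0.4794 -0.2229  0.068 ]
 [ 0.4851 -0.1967  0.068 ]
 [ 0.4851 -0.1721  0.068 ]]
[-0.221 -0.01   0.311  0.088] rows 3.8
[ 0.    0.    0.22 -0.  ] rows 2.2
```

Call:
drive_tool(
  motion=[
    [-0.221,-0.01,0.05,0.088],
    [-0.221,-0.01,0.1,0.088],
    [-0.221,-0.01,0.2,0.088],
    [-0.221,-0.01,0.3,0.088],
    [-0.221,-0.01,0.31,0.088],
    [-0.221,-0.01,0.31,0.088],
  ],
  claw=0.75,
)

```text
clock: 38.9
ee_pos: [0.61, -0.1894, 0.1334]
eef_rot: [0.034, 0.999, 0.001, -0.004]
force: [-0.3, 0.0, -0.2]
grip_width: 0.0641
finger_force: 0.0
```

```bash
python3 - <<'E'
from h import *
go((.6144,-.1897,.035,np.pi-.07))
print(pix('w5',[(240,268),(186,262)],.04),observe()['grip_width'])
E
```

```text
[-0.009 -0.     0.197  0.002] rows 2.0
[[ 0.59593559 -0.26215213  0.04      ]
 [ 0.58887487 -0.32163746  0.04      ]] 0.0640645701452853
```

Handle clear. Descend, grip, lift.

Call:
drive_tool(
  motion=[
    [-0.007,0,0.07,0],
    [-0.007,0,0.13,0],
    [-0.007,0,0.18,0],
    [-0.007,0,0.195,0],
    [-0.007,0,0.195,0],
  ],
)

```text
clock: 39.4
ee_pos: [0.6167, -0.1901, 0.041]
eef_rot: [0.035, 0.999, -0.0, 0.0]
force: [-0.4, -0.2, -0.3]
grip_width: 0.0642
finger_force: 0.0
```

Call:
drive_tool(
  motion=[
    [0,0,0,0],
    [0,0,0,0],
    [0,0,0,0],
    [0,0,0,0],
  ],
  claw=0,
  force=50,
)

```text
clock: 39.8
ee_pos: [0.6181, -0.1898, 0.0427]
eef_rot: [0.035, 0.999, -0.0, 0.002]
force: [-0.6, 0.1, 7.2]
grip_width: 0.0492
finger_force: 52.6
```

Call:
drive_tool(
  motion=[
    [0,0,-0.05,0],
    [0,0,-0.12,0],
    [0,0,-0.2,0],
    [0,0,-0.3,0],
    [0,0,-0.4,0],
    [0,0,-0.5,0],
    [0,0,-0.54,0],
    [0,0,-0.54,0],
  ],
)

```text
clock: 40.6
ee_pos: [0.6179, -0.1894, 0.3145]
eef_rot: [0.035, 0.999, -0.001, 0.004]
force: [0.3, 0.3, -3.4]
grip_width: 0.0497
finger_force: 52.9
```

```bash
python3 - <<'E'
from h import *
go((.491,.25,.31,np.pi),(.491,.25,.058,np.pi))
E
```

```text
[ 0.314  0.859  0.009 -0.089] rows 9.1
[ 0.     0.     0.504 -0.   ] rows 5.0
```

Call:
drive_tool(
  motion=[
    [0.307,0.859,0.009,-0.089],
    [0.307,0.859,0.009,-0.089],
    [0.307,0.859,0.009,-0.089],
    [0.307,0.859,0.009,-0.089],
    [0.307,0.859,0.009,-0.089],
    [0.307,0.859,0.009,-0.089],
    [0.307,0.859,0.009,-0.089],
    [0.307,0.859,0.009,-0.089],
    [0.307,0.859,0.009,-0.089],
    [0.307,0.859,0.009,-0.089],
    [0.307,0.859,0.009,-0.089],
    [0.307,0.859,0.009,-0.089],
  ],
)

```text
clock: 41.8
ee_pos: [0.4932, 0.2472, 0.304]
eef_rot: [0.0, 1.0, -0.001, -0.001]
force: [0.7, -1.9, -4.0]
grip_width: 0.0491
finger_force: 53.1
```

```bash
python3 - <<'E'
from h import *
go((.4945,.25,.062,np.pi))
E
```

```text
[-0.003  0.006  0.484 -0.001] rows 4.8
```

Call:
drive_tool(
  motion=[
    [-0.003,0,0.06,0],
    [-0.003,0,0.12,0],
    [-0.003,0,0.16,0],
    [-0.003,0,0.2,0],
    [-0.003,0,0.24,0],
    [-0.003,0,0.28,0],
    [-0.003,0,0.32,0],
    [-0.003,0,0.36,0],
    [-0.003,0,0.4,0],
    [-0.003,0,0.43,0],
    [-0.003,0,0.45,0],
    [-0.003,0,0.45,0],
  ],
)

```text
clock: 43.0
ee_pos: [0.4933, 0.2474, 0.0787]
eef_rot: [0.0, 1.0, -0.001, -0.002]
force: [-4.7, -0.6, -6.0]
grip_width: 0.0493
finger_force: 52.6
```

Call:
drive_tool(
  motion=[
    [-0.002,0,0.012,0],
    [-0.002,0,0.024,0],
    [-0.002,0,0.03,0],
    [-0.002,0,0.03,0],
  ],
)

```text
clock: 43.4
ee_pos: [0.4953, 0.2492, 0.0651]
eef_rot: [0.0, 1.0, -0.0, -0.0]
force: [-4.2, 0.1, -5.5]
grip_width: 0.0492
finger_force: 55.1
```

Call:
drive_tool(
  motion=[
    [0,0,0.004,0],
    [0,0,0.008,0],
    [0,0,0.01,0],
  ],
)

```text
clock: 43.7
ee_pos: [0.4964, 0.2497, 0.0616]
eef_rot: [0.0, 1.0, 0.0, 0.001]
force: [-5.1, -3.0, 14.2]
grip_width: 0.0497
finger_force: 54.8
```

Call:
drive_tool(
  motion=[
    [0,0,0,0],
    [0,0,0,0],
    [0,0,0,0],
    [0,0,0,0],
    [0,0,-0.03,0],
    [0,0,-0.07,0],
    [0,0,-0.11,0],
    [0,0,-0.15,0],
    [0,0,-0.19,0],
    [0,0,-0.23,0],
    [0,0,-0.27,0],
    [0,0,-0.3,0],
  ],
  claw=0.75,
)

```text
clock: 44.9
ee_pos: [0.4967, 0.2489, 0.2125]
eef_rot: [0.0, 1.0, -0.0, 0.001]
force: [0.5, 1.3, 0.0]
grip_width: 0.0639
finger_force: 0.0
```

Call:
drive_tool(
  motion=[
    [0,0,-0.05,0],
    [0,0,-0.1,0],
    [0,0,-0.15,0],
    [0,0,-0.2,0],
    [0,0,-0.24,0],
    [0,0,-0.24,0],
    [0,0,-0.24,0],
  ],
)

```text
clock: 45.6
ee_pos: [0.4959, 0.2486, 0.3305]
eef_rot: [0.0, 1.0, -0.0, 0.0]
force: [-0.5, -1.0, 0.4]
grip_width: 0.0644
finger_force: 0.0
```

```bash
python3 - <<'E'
from h import *
s=observe();print(s['ee_pos'],yaw(s));snap('wrist','w6');snap('scene','s6')
a=cv2.imread('pics/s6.png')[150:350,105:455]
b=cv2.imread('pics/w6.png')[80:340]
cv2.imwrite('pics/c6.png',np.vstack([cv2.resize(a,(560,320),interpolation=cv2.INTER_CUBIC),cv2.resize(b,(560,228))]))
E
```

```text
[0.4958782  0.24861611 0.33054205] 3.1412046105600107
```

View pics/c6.png

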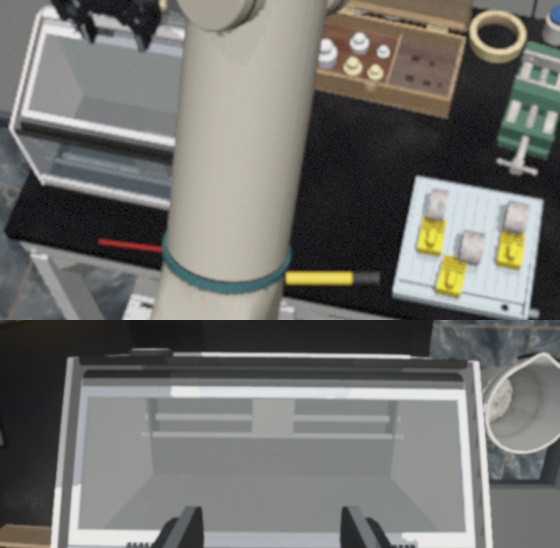

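The cube sits on the rack and the flap is shut. The middle wedge has been knocked downhill and its slice has rolled after it (scene crop 450,275 / 470,245). I go back for a close look.

Call:
drive_tool(
  motion=[
    [0.052,-0.9,0.02,0],
    [0.052,-0.9,0.02,0],
    [0.052,-0.9,0.02,0],
    [0.052,-0.9,0.02,0],
    [0.052,-0.9,0.02,0],
    [0.052,-0.9,0.02,0],
    [0.052,-0.9,0.02,0],
    [0.052,-0.9,0.02,0],
    [0.052,-0.9,0.02,0],
    [0.052,-0.9,0.02,0],
    [0.052,-0.9,0.02,0],
  ],
)

```text
clock: 46.8
ee_pos: [0.4688, -0.2019, 0.3192]
eef_rot: [0.002, 1.0, 0.001, -0.001]
force: [0.4, 0.6, 0.5]
grip_width: 0.0642
finger_force: 0.0
```

```bash
python3 - <<'E'
from h import *
s=observe();print(s['ee_pos'],yaw(s));snap('wrist','w7')
print('cube top',pix('w6',[(290,168),(336,168),(290,205),(336,205)],.0695))
a=cv2.imread('pics/w7.png')[80:280,150:420]
cv2.imwrite('pics/c7.png',cv2.resize(a,None,fx=2.9,fy=2.9,interpolation=cv2.INTER_CUBIC))
E
```

```text
[ 0.46880327 -0.20194015  0.3191644 ] 3.138424983195204
cube top [[0.47310137 0.2281436  0.0695    ]
 [0.4731187  0.27508327 0.0695    ]
 [0.51186893 0.22749942 0.0695    ]
 [0.51188289 0.27583846 0.0695    ]]
```

View pics/c7.png

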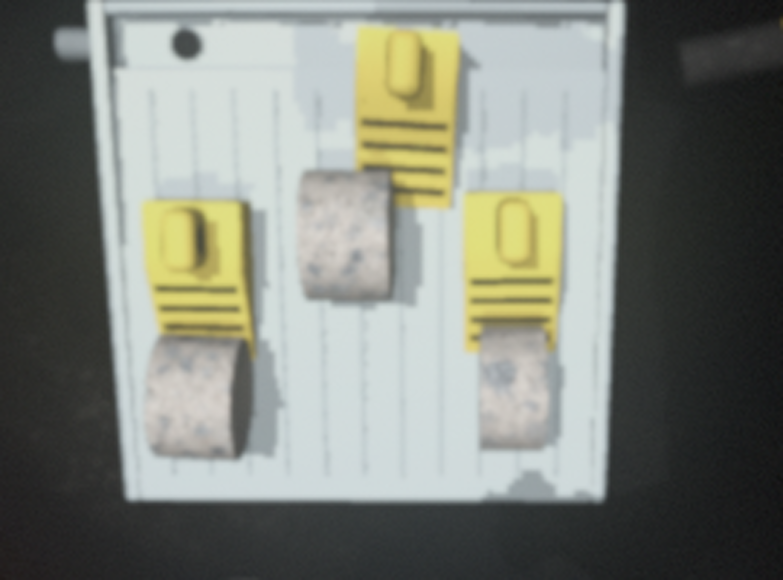

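The middle wedge's fin is at crop (405,65) and its slice at (347,235), standing but about 20 mm off sideways. I measure both to choose the repair.

```bash
python3 - <<'E'
from h import *
np.set_printoptions(precision=4,suppress=True)
F=lambda l:np.array(l,float)/2.9+[150,80]
print('C',fitchock('w7',F((405,115)),(.415,-.222,0),.019))
for s,y in(((200,270),-.301),((515,270),-.185)): print(fitchock('w7',F(s),(.457,y,0),.0215))
print('C corners back top, fin',pix('w7',F([[358,28],[460,30],[405,60]]),[.043,.043,.064]))
print('C nose',pix('w7',F([[450,207]]),[.022]))
print('slice C top edges',pix('w7',F([[300,235],[392,235]]),.066), 'ends',pix('w7',F([[350,170],[347,300]]),[.045,.045]))
E
```

```text
C (array([ 0.4   , -0.2224, -0.0375]), np.float64(0.48360083740404747), np.int32(3314))
(array([ 0.4592, -0.3015, -0.0862]), np.float64(0.23121781748247405), np.int32(1549))
(array([ 0.4568, -0.1846,  0.0384]), np.float64(0.610291044651365), np.int32(3314))
C corners back top, fin [[ 0.3689 -0.2376  0.043 ]
 [ 0.3697 -0.2024  0.043 ]
 [ 0.3801 -0.2205  0.064 ]]
C nose [[ 0.432  -0.2065  0.022 ]]
slice C top edges [[ 0.4371 -0.2575  0.066 ]
 [ 0.4372 -0.2259  0.066 ]] ends [[ 0.4167 -0.2417  0.045 ]
 [ 0.4634 -0.2444  0.045 ]]
```

Wedge C is at about (0.400,-0.221), board x -0.064, which is out of bounds. The slice leans on it at y = -0.242. I will grip the fin, slide the wedge sideways behind the slice, then push both uphill.

Call:
drive_tool(
  motion=[
    [0.174,-0.037,0.1,0],
    [0.174,-0.037,0.2,0],
    [0.174,-0.037,0.3,0],
    [0.174,-0.037,0.358,0],
    [0.174,-0.037,0.358,0],
    [0.174,-0.037,0.358,0],
  ],
  claw=0.42,
  force=30,
)

```text
clock: 47.45
ee_pos: [0.3815, -0.2168, 0.1399]
eef_rot: [-0.002, 1.0, 0.001, -0.002]
force: [0.1, 0.4, 0.9]
grip_width: 0.0358
finger_force: 0.0
```

```bash
python3 - <<'E'
from h import *
go((.382,-.2205,.0635,np.pi))
E
```

```text
[-0.001 -0.007  0.153  0.006] rows 41.9
```

Call:
drive_tool(
  motion=[
    [-0.001,-0.007,0.06,0],
    [-0.001,-0.007,0.11,0],
    [-0.001,-0.007,0.14,0],
    [-0.001,-0.007,0.152,0],
    [-0.001,-0.007,0.152,0],
  ],
)

```text
clock: 47.95
ee_pos: [0.3843, -0.222, 0.066]
eef_rot: [-0.001, 1.0, -0.0, 0.001]
force: [-0.3, -0.1, 0.5]
grip_width: 0.0359
finger_force: 0.0
```

Call:
drive_tool(
  motion=[
    [0,0,0,0],
    [0,0,0,0],
    [0,0,0,0],
    [0,0,0,0],
  ],
  claw=0,
)

```text
clock: 48.35
ee_pos: [0.3841, -0.2229, 0.0665]
eef_rot: [-0.0, 1.0, -0.0, 0.001]
force: [-0.2, 0.7, 6.9]
grip_width: 0.0112
finger_force: 33.5
```

```bash
python3 - <<'E'
from h import *
p=observe()['ee_pos'];print(p);go((p[0],-.2415,p[2],np.pi),(.434,-.2415,p[2]+.003,np.pi))
E
```

```text
[ 0.38414172 -0.2228539   0.0665354 ]
[ 0.    -0.037 -0.     0.001] rows 41.9
[-0.1    0.    -0.006 -0.   ] rows 1.0
```

Call:
drive_tool(
  motion=[
    [0,-0.008,0,0],
    [0,-0.016,0,0],
    [0,-0.024,0,0],
    [0,-0.032,0,0],
    [0,-0.038,0,0],
    [0,-0.038,0,0],
  ],
)

```text
clock: 48.95
ee_pos: [0.383, -0.2382, 0.0666]
eef_rot: [-0.001, 1.0, 0.002, 0.001]
force: [-2.8, 9.7, 12.9]
grip_width: 0.0113
finger_force: 34.3
```

Call:
drive_tool(
  motion=[
    [-0.01,0,-0.001,0],
    [-0.02,0,-0.001,0],
    [-0.03,0,-0.002,0],
    [-0.04,0,-0.002,0],
    [-0.05,0,-0.003,0],
    [-0.06,0,-0.003,0],
    [-0.07,0,-0.004,0],
    [-0.08,0,-0.004,0],
    [-0.09,0,-0.005,0],
    [-0.1,0,-0.005,0],
    [-0.1,0,-0.005,0],
  ],
)

```text
clock: 50.05
ee_pos: [0.4262, -0.243, 0.0685]
eef_rot: [0.001, 1.0, -0.002, -0.007]
force: [-15.9, -0.4, 19.1]
grip_width: 0.011
finger_force: 35.1
```

Call:
drive_tool(
  motion=[
    [0,0,0,0],
    [0,0,0,0],
    [0,0,0,0],
    [0,0,-0.03,0],
    [0,0,-0.08,0],
    [0,0,-0.16,0],
    [0,0,-0.26,0],
    [0,0,-0.36,0],
    [0,0,-0.46,0],
    [0,0,-0.5,0],
    [0,0,-0.5,0],
  ],
  claw=0.4,
)

```text
clock: 51.15
ee_pos: [0.4354, -0.242, 0.3212]
eef_rot: [0.0, 1.0, -0.002, 0.003]
force: [1.0, -0.5, -0.6]
grip_width: 0.0339
finger_force: 0.0
```

```bash
python3 - <<'E'
from h import *
s=observe();print(s['ee_pos'],yaw(s));snap('wrist','w8')
a=cv2.imread('pics/w8.png')[80:290,150:420]
cv2.imwrite('pics/c8.png',cv2.resize(a,None,fx=2.8,fy=2.8,interpolation=cv2.INTER_CUBIC))
E
```

```text
[ 0.43537181 -0.24196342  0.32119839] 3.1415026613981176
```

View pics/c8.png

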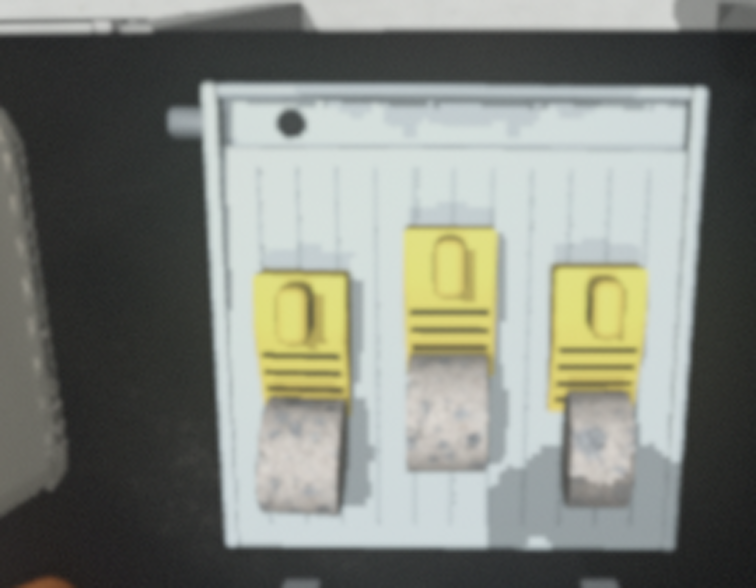

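The middle wedge and slice are back in place at crop (450,310) and (447,412). All three pairs show the same wedge-to-slice spacing and good centring. The cube's top measured (0.492,0.252), flat on the rack, with the flap shut, so I hand in.

```bash
python3 -c "
from station import close_job;print(close_job())"
```

```text
the job is handed in; nothing more can be done
None
```

I handed the job in at about 51 s of the 210 s limit: all three slices stand on the board against their wedges, and the one cube present sits on the cabinet rack with the flap shut. The middle wedge was knocked downhill partway through; I slid it and its slice back uphill and checked the spacing before handing in. No verdict came back.

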